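# Pack two gift sets of turned alabaster

### The job

Make up the two gift sets from the turned white stone on the bench: the pestle, lying fully home in its shaped cut-out, and the large mortar, standing in the round pocket, go in the foam-lined case; the tall candlestick goes upright in the smaller cell and the lidded jar upright in the larger cell of the divided wooden tray. Set the stone down gently rather than dropping it, and leave the small mortar and the short candlestick where they stand.

Things in the scene. Friction and masses are not known exactly. Their poses are not given: they have to be found in the camera images.
- case: Fixed foam-lined case 164 x 194 x 30 mm high (mm below); origin centre of underside. Dark foam, top at z 30; cut-outs, pale floor z 18. Round mortar pocket: diameter 70, centre x 0, y 46. Pestle cut-out along x on y -46: head part x -58 to -14 and knob part x 36 to 58, 40 wide; slots 28 wide; finger notch x -6 to 28, 80 wide. Pestle fits only head to -x, 4 spare around; its point then at (11, -46, 34).
- tray: Divided wooden tray, open above, fixed to the bench, 116 (x) by 206 (y) by 25 mm high, walls 5 mm, floor 6 mm above the bench; origin at the centre of its underside, z up. A divider as high as the walls splits it along y: the smaller cell, 106 (x) by 81 (y) mm inside, is centred at y -57.5 mm; the larger cell, 106 by 110 mm, at y +43 mm.
- pestle_grip (a point): Pestle of white stone lying on its side, about 0.14 kg, 108 mm long, along its x axis. This point is the middle of its handle, on its axis, 16 mm above what it lies on. The handle is 20 mm thick from x -29 to +29 mm; the head, 32 mm thick, fills x -65 to -29 mm; the short knob, 32 mm thick, x +29 to +43 mm. z points up; narrow flats keep it from rolling.
- mortar_center (a point): The large mortar: round open vessel of white stone, 62 mm across, 60 mm high, standing upright, straight-sided from 16 mm up to its rim (foot 50 mm across, wall 8 mm), about 0.28 kg. This point is on its axis, half-way up (30 mm). z along its axis.
- small_mortar_center (a point): The small mortar, not wanted: same shape, 46 mm across, 36 mm high. Point on its axis, 18 mm up. Stays where it is.
- tall_candlestick_center (a point): The tall candlestick of white stone, upright, 80 mm high, about 0.19 kg: round base 54 mm across and 7 mm thick, sloping to a stem 24 to 26 mm thick from 14 to 56 mm up, cup 38 mm across on top (from 62 mm up). This point is on its axis, half-way up (40 mm). z along its axis.
- short_candlestick_center (a point): The short candlestick, not wanted: same shape, 48 mm high, base 44 mm across, cup 38 mm. Point on its axis, 24 mm up. Stays where it is.
- jar_center (a point): Lidded jar of white stone, upright, one solid piece, 54 mm across and straight-sided to 50 mm up but for a fine groove at 44 mm, domed above with a small knob to 68 mm, about 0.30 kg. This point is on its axis, half-way up (34 mm). z along its axis.
There are look-alikes about, which are no part of the job. What is shaped like the part that bears tall_candlestick_center but red or yellow is not meant.

How it is judged:
By the outcome, as a careful person would: the job done as asked, in the order asked, and still so for the second after the job is handed in, with the robot touching nothing.
It also fails if it takes over 99 s, if anything falls off the work surface, if the arm or the gripper's body presses on something with over 40 N, if the wrist force passes 120 N, or if a joint passes its speed limit or range.

### The arm

A 7-joint arm with a two-finger parallel gripper is mounted at the origin on the work surface. World frame = base frame: x ahead of the robot, y to its left, z up, the work surface at z = 0. Lengths are in m, angles in rad, forces in N, time in s.
With the tool pointing down it reaches from about 0.425 to 0.875 m from the base axis. Payload 4.7 kg.
Tool frame: the origin (TCP) lies where the fingers leave the gripper's body, on its centre line; the fingertips stand 70 mm ahead of it and the grasp point (between the pads) lies 51 mm ahead of it; z points along the fingers, y is the line along which they close (so a half turn about z gives the same grasp; the last joint's range is limited). The gripper opens to 87 mm and grips with 3 to 60 N. Pads are 19 mm wide; open, the fingers measure 117 mm over their backs; the gripper's body (75 mm by 190 mm) begins 51 mm behind the grasp point.
Start: joints at [1.206, 0.321, -0.07, 1.45, 0.023, 1.371, -0.057], TCP at [0.24, -0.604, 0.292] pointing down, gripper open.
Joint ranges: [-2.86, 2.86], [-0.3, 2.09], [-1.38, 1.24], [0.06, 2.45], [-1.56, 4.7], [0.09, 2.05], [-2.69, 2.69]. Speed limits (rad/s): [2.57, 2.57, 3.14, 3.14, 3.14, 3.14, 3.14].

### API

Orientations are given as a rotation vector (axis times angle).
In Python, from bench import ctrl gives the robot as it stands.
- The arm moves only by the tool drive_tool, never from a script. Its argument "motion" is a list of rows, each a list of 3 entries, a list of its own where there are three numbers: the shift along the tool's x, y, z in cm, then the turn, a rotation vector about the tool's x, y, z in degrees, then the opening, from -1 (shut) to 1 (fully open). In form: [[[x, y, z], [ax, ay, az], claw], ...]. A call has 1 to 12 rows; each row shifts and turns the commanded pose from where the row before left it, along the tool's axes as they then stand; what a row does not reach is not made up. A row lasts 1/8 s, in which the tool goes at most 62.5 mm and 10.7 degrees, less where a joint would pass 70% of its speed; a pose out of reach is approached as far as the arm can. A call with a gripper value outside its range is refused whole. The fingers move at their own pace and stop on an object; "force" is the grip in N (left out, the last holds). Time passes only in rows, so rows that do not move let the fingers close. It gives the time, the measured TCP pose, the force, the opening and the grip force at its end, in the units of the state.
- ctrl.get_state(): the state, without advancing time (a new reading comes with each control period).
- ctrl.get_image(name): name is "scene" or "top"; returns the picture (384x512x3 uint8, red, green, blue); there is no depth.
- ctrl.calibration(name): a dict with "K" (3x3 intrinsics, pixels), "distortion" ([k1, k2, p1, p2, k3] as OpenCV has them; the pictures are not rectified), "origin" and "attitude" of the camera in the world. Camera axes: x right, y up, looking along -z (the intrinsics and any distortion apply to the point x, -y, -z); pixel columns grow to the right and rows downward; lengths in m; the calibration is good to about 2 mm. A picture is of the moment at which its call begins. calibration takes no time and is no camera call.
- ctrl.close_job(): hands the job in; it is judged then, once.
The state is a dict: "time": time; "joint_positions": joint angles; "qd": joint speeds; "joint_torque": joint torques, N m; "position": TCP position; "tool_rot": TCP orientation; "ft_force": force on the tool from outside, world axes, zero at the start; "torque": the same for the moment, N m; "grip_width": opening from 0.0 (shut) to 1.0 (fully open); "grip_force": force on a finger pad.
Only numpy, scipy, OpenCV 4.12 (cv2) and the standard library are available. Lean on these libraries where they do the work, as an engineer would, in place of code of your own. Each camera call takes 0.05 s, during which the arm holds its last target. There are 200 camera calls.

## Working session

There is one attempt and no reset: what is moved stays moved. The work goes in short steps, Python scripts to look and compute and a tool call to move; the robot and the scene stay as the last step left them, time stands still between calls to the robot, and variables do not carry over. Pictures are saved under pics/ and viewed, at most 14 in all, crops included, and the job is handed in when it is done.

Besides the shell and the picture viewer there is one more tool, called after "Request:" in YAML: its name, and indented under it one key for each argument. drive_tool: Moves the arm, as the interface text tells. Its arguments: {"type":"object","properties":{"motion":{"type":"array","items":{"type":"array"}},"force":{"type":"number"}},"required":["motion"]}

```bash
ls; mkdir -p pics; python3 - <<'E'
from bench import ctrl
import cv2
for n in("scene","top"):
    cv2.imwrite(f"pics/{n}0.png",ctrl.get_image(n)[:,:,::-1]); print(n,ctrl.calibration(n))
print(ctrl.get_state())
E
```

```text
pics
scene {'K': array([[392.03260805,   0.        , 265.15795081],
       [  0.        , 392.03260805, 189.02284553],
       [  0.        ,   0.        ,   1.        ]]), 'distortion': array([-0.12302674,  0.        ,  0.        ,  0.        ,  0.        ]), 'origin': array([ 1.01222918, -0.38220239,  1.06085604]), 'attitude': array([0.56970106, 0.26128721, 0.88331293])}
top {'K': array([[346.41628923,   0.        , 261.94224754],
       [  0.        , 346.41628923, 187.50841158],
       [  0.        ,   0.        ,   1.        ]]), 'distortion': array([0.02089709, 0.        , 0.        , 0.        , 0.        ]), 'origin': array([0.41380025, 0.04836818, 0.90893477]), 'attitude': array([ 0.10312388, -0.09896439, -1.55536023])}
{'time': 0.1, 'joint_positions': array([ 1.20612302,  0.32172847, -0.07006968,  1.45157088,  0.02258574,
        1.37078449, -0.05688529]), 'qd': array([ 0.0002156 , -0.00117731, -0.00131987, -0.00371475,  0.00075631,
        0.00042935, -0.00021067]), 'joint_torque': array([ 4.34999274e-04, -4.92569304e+01, -4.05523963e-01, -3.13403070e+01,
       -6.41196314e-02,  3.94291466e-02,  1.08230111e-04]), 'position': array([ 0.2401736 , -0.60359166,  0.29127493]), 'tool_rot': array([-3.08378619e+00, -5.91153395e-01,  6.33524085e-04]), 'ft_force': array([-0.07930827,  1.27107734, -0.31256408]), 'torque': array([ 0.00153459,  0.027153  , -0.05982714]), 'grip_force': 0.0, 'grip_width': 1.00330918809449}
```

View pics/scene0.png

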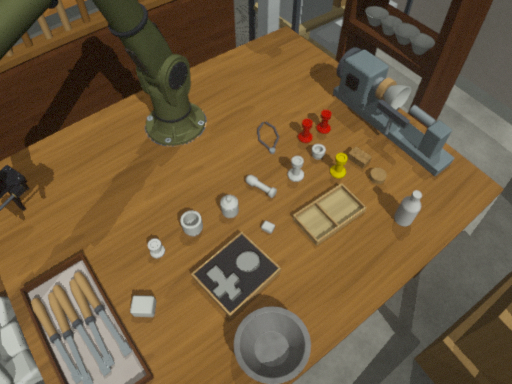

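View pics/top0.png

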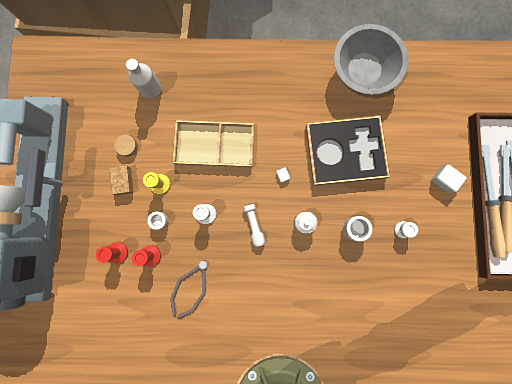

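Candidates (top / scene pixels):
- **Tall candlestick:** white one at (204,214)/(296,168). Its look-alikes are yellow (155,182)/(340,165), red (110,253) and (146,257)/(306,130) and (325,121), and the short white one (406,230)/(156,248).
- **Large mortar:** (359,229)/(191,222). The small mortar is at (157,220)/(318,152).
- **Jar:** (306,222)/(229,205). The grey bottle at (143,80) is not it.
- **Pestle:** (255,228)/(261,186).
- **White blocks:** (283,175) and (450,178) are neither.

I'll check these choices in a close crop.

```bash
python3 - <<'E'
import cv2
t=cv2.imread("pics/top0.png")
cv2.imwrite("pics/t1.png",cv2.resize(t[110:260,130:430],None,fx=2.6,fy=2.6,interpolation=cv2.INTER_CUBIC))
s=cv2.imread("pics/scene0.png")
cv2.imwrite("pics/s1.png",cv2.resize(s[135:315,130:370],None,fx=3.3,fy=3.3,interpolation=cv2.INTER_CUBIC))
E
```

```text
(no output)
```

View pics/t1.png

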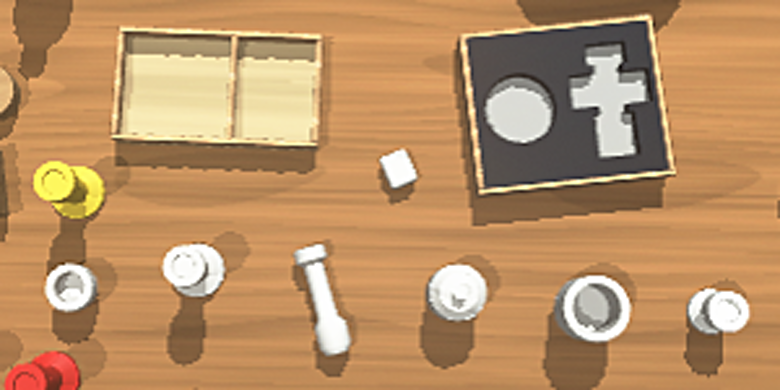

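View pics/s1.png

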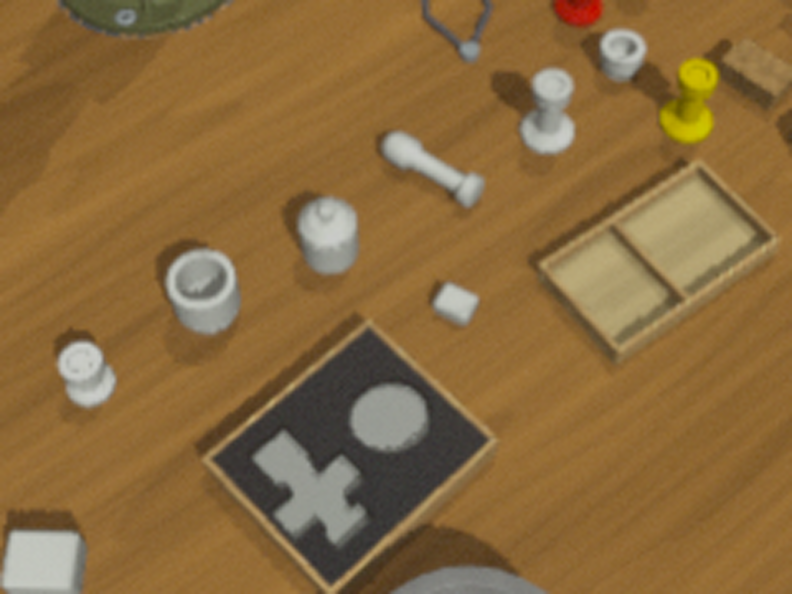

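Top crop (scale 2.6, offset 130,110) confirms the choices: tall candlestick at crop (190,268), pestle (322,300) with its head towards the robot, jar (457,291), large mortar (594,308). In the case, the notch is nearer the image top (+x), so both case and tray have a small yaw, with the large cell on the left (+y).

```bash
cat > h.py <<'E'
import numpy as np, cv2
from scipy.spatial.transform import Rotation as R
from scipy.optimize import minimize
CAL={'scene':([392.03260805,265.15795081,189.02284553],-0.12302674,[1.01222918,-0.38220239,1.06085604],[0.56970106,0.26128721,0.88331293]),
'top':([346.41628923,261.94224754,187.50841158],0.02089709,[0.41380025,0.04836818,0.90893477],[0.10312388,-0.09896439,-1.55536023])}
def proj(n,P):
    (f,cx,cy),k,o,a=CAL[n]; p=R.from_rotvec(a).inv().apply(np.atleast_2d(P)-o)*[1,-1,-1]
    K=np.array([[f,0,cx],[0,f,cy],[0,0,1]])
    return cv2.projectPoints(p,np.zeros(3),np.zeros(3),K,np.array([k,0,0,0,0]))[0][:,0]
def ray(n,uv,z):
    (f,cx,cy),k,o,a=CAL[n]; K=np.array([[f,0,cx],[0,f,cy],[0,0,1]])
    q=cv2.undistortPoints(np.array([[uv]],float),K,np.array([k,0,0,0,0]))[0,0]
    d=R.from_rotvec(a).apply([q[0],-q[1],-1]); o=np.array(o); return o+d*(z-o[2])/d[2]
S=4; T=np.linspace(0,2*np.pi,49)[:-1]
def ring(r,z): return np.c_[r*np.cos(T),r*np.sin(T),0*T+z]
PROF={ # (z,r)
'mortar':[(0,25),(16,31),(60,31)],'smallm':[(0,18),(10,23),(36,23)],
'tall':[(0,27),(7,27),(14,13),(56,12.5),(62,19),(80,19)],'short':[(0,22),(7,22),(14,13),(30,13),(34,19),(48,19)],
'jar':[(0,27),(50,27),(58,17),(62,7),(68,5)]}
def parts(kind):
    if kind=='pestle':
        out=[]
        for a,b,r in((-65,-29,16),(-29,29,10),(29,43,16)):
            out.append(np.vstack([np.c_[0*T+x,r*np.cos(T),16+r*np.sin(T)] for x in(a,b)])/1e3)
        return out
    p=PROF[kind]; return [np.vstack([ring(r,z),ring(r2,z2)])/1e3 for (z,r),(z2,r2) in zip(p,p[1:])]
def fill(m,uv): cv2.fillPoly(m,[np.round(((uv+.5)*S-.5)*16).astype(np.int32)],1,shift=4)
def render(n,kind,pose,shape):
    c,s=np.cos(pose[2]),np.sin(pose[2]); M=np.array([[c,s,0],[-s,c,0],[0,0,1]])
    dz=pose[3] if len(pose)>3 else 0
    t=np.array([pose[0],pose[1],dz])
    m=np.zeros((shape[0]*S,shape[1]*S),np.uint8)
    if kind=='case':
        b=lambda x0,x1,h:np.array([[x0,-46-h],[x1,-46-h],[x1,-46+h],[x0,-46+h]],float)
        polys=[ring(35,0)[:,:2]+[0,46],b(-58,-14,20),b(36,58,20),b(-58,58,14),b(-6,28,40)]
        L=[]
        for z in(30,18):
            q=np.zeros_like(m)
            for p in polys: fill(q,proj(n,np.c_[p,0*p[:,0]+z]/1e3@M+t))
            L.append(q)
        return L[0]&L[1]
    if kind=='tray':
        for p in [np.array([[x,y,z] for x in(-58,58) for y in(-103,103) for z in(0,25)])/1e3]:
            fill(m,cv2.convexHull(proj(n,p@M+t).astype(np.float32))[:,0])
        return m
    for p in parts(kind): fill(m,cv2.convexHull(proj(n,p@M+t).astype(np.float32))[:,0])
    return m
def fit(imgs,kind,p0,mask,yaw,names=('top','scene'),dz=None,pad=22):
    D={}
    for n in names:
        c=proj(n,[[p0[0],p0[1],.02]])[0].astype(int); w=pad if kind not in('case','tray') else 50
        if kind=='pestle': w=36
        u0,v0=max(c[0]-w,0),max(c[1]-w,0); sl=np.s_[v0*S:(v0+2*w)*S,u0*S:(u0+2*w)*S]
        im=cv2.resize(imgs[n],None,fx=S,fy=S,interpolation=cv2.INTER_LINEAR)
        D[n]=(mask(im)[sl],sl)
    def cost(p,ns):
        q=[p0[0]+p[0],p0[1]+p[1],p[2]*10+p0[2] if yaw else p0[2]]
        if dz is not None:q.append(dz)
        c=0
        for n in ns:
            r=render(n,kind,q,(384,512))[D[n][1]].astype(bool); k=D[n][0]; c+=1-(r&k).sum()/(r|k).sum()
        return c/len(ns)
    out={}
    for ns in [(n,) for n in names]+([tuple(names)] if len(names)>1 else []):
        x=np.zeros(3 if yaw else 2); 
        for st in(.012,.003):
            sim=np.vstack([x]+[x+st*e for e in np.eye(len(x))])
            r=minimize(cost,x,args=(ns,),method='Nelder-Mead',options=dict(initial_simplex=sim,xatol=1e-5,fatol=1e-5)); x=r.x
        out[ns]=(round(p0[0]+x[0],4),round(p0[1]+x[1],4),round(np.degrees(p0[2]+(10*x[2] if yaw else 0)),2),round(r.fun,3))
    return out
def white(im):
    h=cv2.cvtColor(im,cv2.COLOR_BGR2HSV); return (h[...,1]<75)&(h[...,2]>95)
E
cat > m.py <<'E'
from h import *
imgs={n:cv2.imread(f"pics/{n}0.png") for n in CAL}
for k,uv,z,y,a in [('pestle',(255,228),.016,1,15),('mortar',(359,229),.04,0,0),('tall',(204,214),.05,0,0),('jar',(306,222),.04,0,0),('short',(406,230),.03,0,0),('smallm',(157,220),.02,0,0),('case',(347,151),.025,1,5)]:
    p=ray('top',uv,z); print(k,p.round(3),fit(imgs,k,[p[0],p[1],np.radians(a)],white,y))
print('tray corners top',[ray('top',(130+u/2.6,110+v/2.6),.025).round(3)[:2] for u,v in((120,28),(322,36),(318,146),(113,139))])
print('tray corners scene',[ray('scene',(130+u/3.3,135+v/3.3),.025).round(3)[:2] for u,v in((775,238),(617,352),(541,267),(698,166))])
E
python3 m.py
```

```text
pestle [0.425 0.068 0.016] {('top',): (np.float64(0.4429), np.float64(0.0744), np.float64(16.87), np.float64(0.069)), ('scene',): (np.float64(0.4393), np.float64(0.075), np.float64(16.89), np.float64(0.647)), ('top', 'scene'): (np.float64(0.4428), np.float64(0.0746), np.float64(16.52), np.float64(0.366))}
mortar [ 0.426 -0.191  0.04 ] {('top',): (np.float64(0.4273), np.float64(-0.1862), np.float64(0.0), np.float64(0.031)), ('scene',): (np.float64(0.4246), np.float64(-0.1855), np.float64(0.0), np.float64(0.02)), ('top', 'scene'): (np.float64(0.4267), np.float64(-0.1859), np.float64(0.0), np.float64(0.051))}
tall [0.457 0.194 0.05 ] {('top',): (np.float64(0.461), np.float64(0.1982), np.float64(0.0), np.float64(0.021)), ('scene',): (np.float64(0.4587), np.float64(0.1997), np.float64(0.0), np.float64(0.197)), ('top', 'scene'): (np.float64(0.4603), np.float64(0.1985), np.float64(0.0), np.float64(0.133))}
jar [ 0.441 -0.06   0.04 ] {('top',): (np.float64(0.4409), np.float64(-0.0584), np.float64(0.0), np.float64(0.031)), ('scene',): (np.float64(0.4385), np.float64(-0.0575), np.float64(0.0),
[... 551 characters left out ...]
(np.float64(0.4392), np.float64(0.3182), np.float64(0.0), np.float64(0.42)), ('top', 'scene'): (np.float64(0.441), np.float64(0.3177), np.float64(0.0), np.float64(0.267))}
case [ 0.627 -0.169  0.025] {('top',): (np.float64(0.6294), np.float64(-0.1679), np.float64(6.74), np.float64(0.128)), ('scene',): (np.float64(0.6278), np.float64(-0.1679), np.float64(6.94), np.float64(0.482)), ('top', 'scene'): (np.float64(0.6293), np.float64(-0.1679), np.float64(6.56), np.float64(0.309))}
tray corners top [array([0.703, 0.28 ]), array([0.697, 0.075]), array([0.584, 0.077]), array([0.588, 0.282])]
tray corners scene [array([0.702, 0.279]), array([0.699, 0.077]), array([0.59, 0.08]), array([0.596, 0.279])]
```

```bash
cat > go.py <<'E'
import sys; from h import *; from bench import ctrl
def plan(x,y,z,yaw):
    s=ctrl.get_state(); Rm=R.from_rotvec(s['tool_rot']); M=Rm.as_matrix(); g=s['position']+.051*M[:,2]
    cur=np.degrees(np.arctan2(M[1,0],M[0,0])); d=(yaw-cur+180)%360-180
    T0=R.from_matrix(np.array([[1,0,0],[0,-1,0],[0,0,-1]]))
    T1=R.from_euler('z',yaw,degrees=True)*T0
    p=np.array([x,y,z])-.051*T1.as_matrix()[:,2]-s['position']
    print('t',round(s['time'],2),'grasp',g.round(4),'yaw',cur.round(2),'tilt',np.degrees(np.arccos(-M[2,2])).round(2),'w',round(s['grip_width']*87,1),'q',s['joint_positions'].round(2))
    print('turn rv',np.degrees((Rm.inv()*T1).as_rotvec()).round(2),'| shift now-axes cm',(M.T@p*100).round(2),'| after turn cm',(T1.as_matrix().T@p*100).round(2))
if __name__=='__main__': plan(*map(float,sys.argv[1:5]))
E
python3 go.py 0.4382 0.0735 0.16 16.8
```

```text
t 0.1 grasp [ 0.2401 -0.6035  0.2403] yaw 21.7 tilt 0.1 w 87.3 q [ 1.21  0.32 -0.07  1.45  0.02  1.37 -0.06]
turn rv [-0.1   0.01  4.9 ] | shift now-axes cm [ 43.44 -55.57   8.12] | after turn cm [ 38.53 -59.1    8.03]
```

Request:
drive_tool:
  motion:
    - [[0,0,0],[0,0,4.9],1]
    - [[4,0,0],[0,0,0],1]
    - [[4,0,0],[0,0,0],1]
    - [[4,0,0],[0,0,0],1]
    - [[4,0,0],[0,0,0],1]
    - [[4,0,0],[0,0,0],1]
    - [[4,-4,0],[0,0,0],1]
    - [[4,-4,0],[0,0,0],1]
    - [[4,-4,0],[0,0,0],1]
    - [[3.5,-4,0],[0,0,0],1]
    - [[3,-4,0],[0,0,0],1]
    - [[0,-4.5,0],[0,0,0],1]
  force: 25

```text
time: 1.6
position: [0.5396, -0.2547, 0.2914]
tool_rot: [-3.105, -0.464, -0.0]
ft_force: [0.1, -0.0, 1.3]
grip_width: 1.001
grip_force: 0.0
```

Request:
drive_tool:
  motion:
    - [[0,-4.5,0],[0,0,0],1]
    - [[0,-4.5,0],[0,0,0],1]
    - [[0,-4.5,0],[0,0,0],1]
    - [[0,-4.5,0],[0,0,0],1]
    - [[0,-4.5,1],[0,0,0],1]
    - [[0,-4,1],[0,0,0],1]
    - [[0,-4,1],[0,0,0],1]
    - [[0,-2,1],[0,0,0],1]
    - [[0,0,0],[0,0,0],1]
    - [[0,0,0],[0,0,0],1]

```text
time: 2.85
position: [0.4445, 0.0519, 0.2524]
tool_rot: [3.108, 0.457, 0.0]
ft_force: [0.4, -0.8, -0.2]
grip_width: 1.0
grip_force: 0.0
```

```bash
python3 go.py 0.4382 0.0735 0.10 16.8
```

```text
t 2.85 grasp [0.4445 0.0519 0.2014] yaw 16.74 tilt 0.04 w 87.0 q [ 0.4  -0.08 -0.55  1.96 -0.04  1.24 -1.41]
turn rv [ 0.03 -0.01 -0.06] | shift now-axes cm [ 0.02 -2.26 10.14] | after turn cm [ 0.02 -2.25 10.14]
```

Request:
drive_tool:
  motion:
    - [[0,-2.25,0],[0,0,0],1]
    - [[0,0,3],[0,0,0],1]
    - [[0,0,3],[0,0,0],1]
    - [[0,0,3],[0,0,0],1]
    - [[0,0,3],[0,0,0],1]
    - [[0,0,2],[0,0,0],1]
    - [[0,0,1.5],[0,0,0],1]
    - [[0,0,1.2],[0,0,0],1]
    - [[0,0,1],[0,0,0],1]
    - [[0,0,0],[0,0,0],1]
    - [[0,0,0],[0,0,0],1]

```text
time: 4.22
position: [0.438, 0.0746, 0.0757]
tool_rot: [3.108, 0.459, 0.001]
ft_force: [1.1, 0.0, 1.0]
grip_width: 1.001
grip_force: 0.0
```

```bash
python3 go.py 0.4382 0.0735 0.024 16.8; python3 - <<'E'
from bench import ctrl; import cv2, numpy as np
a=ctrl.get_image('top')[:,:,::-1];b=ctrl.get_image('scene')[:,:,::-1]
f=lambda i,y,x:cv2.resize(i[y:y+110,x:x+110],None,fx=3.6,fy=3.6,interpolation=cv2.INTER_CUBIC)
cv2.imwrite('pics/g1.png',np.hstack([f(a,165,190),f(b,130,215)]))
E
```

```text
t 4.22 grasp [0.4381 0.0746 0.0247] yaw 16.81 tilt 0.05 w 87.1 q [ 0.34  0.17 -0.59  2.15  0.12  0.86 -1.61]
turn rv [ 0.02 -0.05  0.01] | shift now-axes cm [-0.02  0.11  0.07] | after turn cm [-0.02  0.11  0.07]
```

View pics/g1.png

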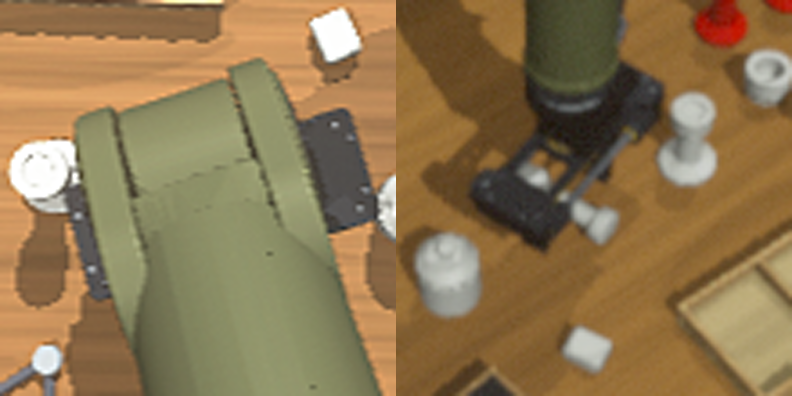

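The gripper straddles the pestle handle (right panel, about (560,200)), with head and knob showing on either side and the candlestick clear. Closing and lifting.

Request:
drive_tool:
  motion:
    - [[0,0,0],[0,0,0],-1]
    - [[0,0,0],[0,0,0],-1]
    - [[0,0,0],[0,0,0],-1]
    - [[0,0,0],[0,0,0],-1]
    - [[0,0,0],[0,0,0],-1]
    - [[0,0,0],[0,0,0],-1]
    - [[0,0,-0.5],[0,0,0],-1]
    - [[0,0,-2],[0,0,0],-1]
    - [[0,0,-3],[0,0,0],-1]
    - [[0,0,-3],[0,0,0],-1]
    - [[0,0,-3],[0,0,0],-1]
    - [[0,0,-1],[0,0,0],-1]
  force: 25

```text
time: 5.82
position: [0.4384, 0.0747, 0.2019]
tool_rot: [3.107, 0.459, 0.005]
ft_force: [-0.0, 0.3, -1.5]
grip_width: 0.223
grip_force: 25.0
```

```bash
python3 go.py 0.6409 -0.2129 0.13 6.75
```

```text
t 5.83 grasp [0.4386 0.0747 0.1509] yaw 16.8 tilt 0.18 w 19.4 q [ 0.38 -0.03 -0.6   2.03 -0.02  1.13 -1.48]
turn rv [ 0.05 -0.17 10.05] | shift now-axes cm [11.06 33.38  2.17] | after turn cm [16.73 30.94  2.09]
```

Request:
drive_tool:
  motion:
    - [[0,0,0],[0,0,5],-1]
    - [[0,0,0],[0,0,5],-1]
    - [[3,3,0],[0,0,0],-1]
    - [[4,4,0],[0,0,0],-1]
    - [[4,4,0],[0,0,0],-1]
    - [[4,4,0],[0,0,0],-1]
    - [[1.7,4,0],[0,0,0],-1]
    - [[0,4,0],[0,0,0],-1]
    - [[0,4,0],[0,0,0],-1]
    - [[0,3,0],[0,0,0],-1]
    - [[0,1,0],[0,0,0],-1]
    - [[0,0,0],[0,0,0],-1]

```text
time: 7.32
position: [0.6398, -0.2132, 0.1992]
tool_rot: [-3.135, -0.186, 0.002]
ft_force: [-0.7, 0.2, -1.2]
grip_width: 0.218
grip_force: 25.0
```

Request:
drive_tool:
  motion:
    - [[0,0,1],[0,0,0],-1]
    - [[0,0,1],[0,0,0],-1]
    - [[0,0,0],[0,0,0],-1]
    - [[0,0,0],[0,0,0],-1]

```text
time: 7.82
position: [0.6402, -0.2131, 0.1802]
tool_rot: [-3.136, -0.187, 0.0]
ft_force: [-0.6, 0.3, -1.6]
grip_width: 0.222
grip_force: 25.0
```

```bash
python3 go.py 0.6409 -0.2129 0.042 6.75; python3 - <<'E'
from bench import ctrl; import cv2, numpy as np
a=ctrl.get_image('top')[:,:,::-1];b=ctrl.get_image('scene')[:,:,::-1]
cv2.imwrite('pics/topB.png',a);cv2.imwrite('pics/sceneB.png',b)
f=lambda i,y,x:cv2.resize(i[y:y+110,x:x+110],None,fx=3.6,fy=3.6,interpolation=cv2.INTER_CUBIC)
cv2.imwrite('pics/g2.png',np.hstack([f(a,85,310),f(b,200,180)]))
E
```

```text
t 7.83 grasp [ 0.6402 -0.2131  0.1292] yaw 6.83 tilt 0.01 w 19.3 q [ 0.59  0.47 -0.41  1.5   0.19  1.2  -1.3 ]
turn rv [-0.    0.01  0.08] | shift now-axes cm [ 0.07 -0.01  8.72] | after turn cm [ 0.07 -0.01  8.72]
```

View pics/g2.png

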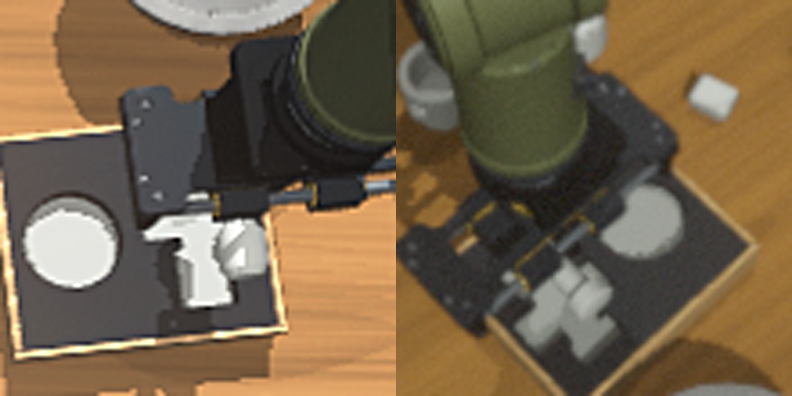

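```bash
python3 - <<'E'
from h import *
out=[]
a=np.radians(6.83); pose=[.6402+.004*np.cos(a),-.2131+.004*np.sin(a),a,.1045]
for n,(v,u) in {'top':(105,335),'scene':(240,190)}.items():
    i=cv2.imread(f'pics/{n}B.png'); W=60;k=6.6
    c=cv2.resize(i[v:v+W,u:u+W],None,fx=k,fy=k,interpolation=cv2.INTER_CUBIC)
    for m,col in ((render(n,'pestle',pose,(384,512)),(0,0,255)),(render(n,'case',[.6285,-.168,np.radians(6.75)],(384,512)),(0,255,0))):
        m=cv2.resize(m[v*S:(v+W)*S,u*S:(u+W)*S],c.shape[1::-1],interpolation=cv2.INTER_NEAREST)
        cs,_=cv2.findContours(m,0,1); cv2.drawContours(c,cs,-1,col,1)
    out.append(c)
cv2.imwrite('pics/g3.png',np.hstack(out))
E
```

```text
(no output)
```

View pics/g3.png

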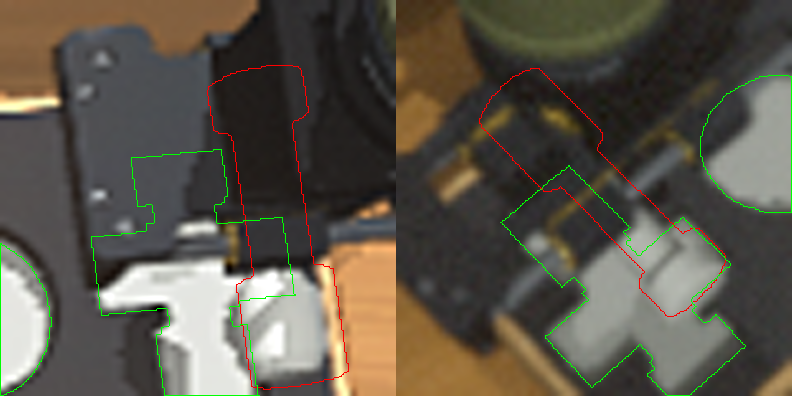

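```bash
python3 - <<'E'
from h import *
out=[]
pose=[.4429,.0744,np.radians(16.87)]; v,u=200,225;W=60;k=6.6
for n,(v,u) in {'top':(200,225),'scene':(155,230)}.items():
    i=cv2.imread(f'pics/{n}0.png')
    if n=='scene': pose=[.4395,.075,np.radians(16.87)]
    c=cv2.resize(i[v:v+W,u:u+W],None,fx=k,fy=k,interpolation=cv2.INTER_CUBIC)
    m=render(n,'pestle',pose,(384,512)); m=cv2.resize(m[v*S:(v+W)*S,u*S:(u+W)*S],c.shape[1::-1],interpolation=cv2.INTER_NEAREST)
    cs,_=cv2.findContours(m,0,1); cv2.drawContours(c,cs,-1,(0,0,255),1)
    out.append(c)
cv2.imwrite('pics/g4.png',np.hstack(out))
E
```

```text
(no output)
```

View pics/g4.png

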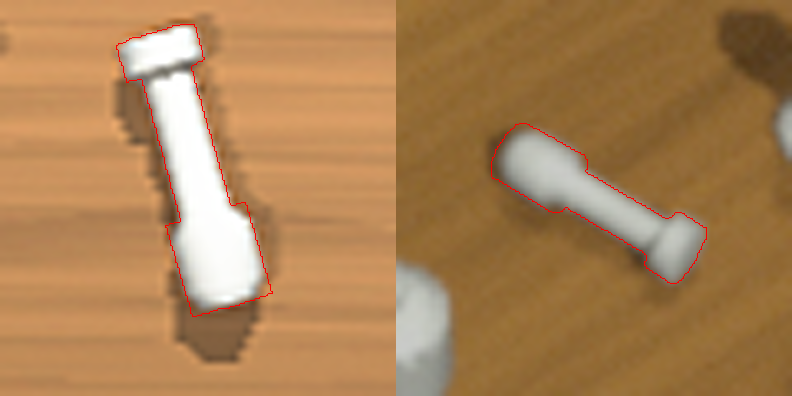

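Both overlays agree with the model (the head end is just rounded). Lowering into the cut-out.

Request:
drive_tool:
  motion:
    - [[0.07,0,1],[0,0,0],-1]
    - [[0,0,2],[0,0,0],-1]
    - [[0,0,2],[0,0,0],-1]
    - [[0,0,1],[0,0,0],-1]
    - [[0,0,0.6],[0,0,0],-1]
    - [[0,0,0.6],[0,0,0],-1]
    - [[0,0,0.4],[0,0,0],-1]
    - [[0,0,0.3],[0,0,0],-1]
    - [[0,0,0],[0,0,0],-1]
    - [[0,0,0],[0,0,0],-1]

```text
time: 9.18
position: [0.6414, -0.2141, 0.1061]
tool_rot: [3.134, 0.185, 0.002]
ft_force: [-8.3, 0.8, 17.7]
grip_width: 0.226
grip_force: 25.0
```

```bash
python3 go.py 0.6409 -0.2129 0.042 6.75; python3 - <<'E'
from bench import ctrl; import cv2, numpy as np
print(ctrl.get_state()['ft_force'])
a=ctrl.get_image('top')[:,:,::-1];b=ctrl.get_image('scene')[:,:,::-1]
f=lambda i,y,x:cv2.resize(i[y:y+90,x:x+90],None,fx=4.4,fy=4.4,interpolation=cv2.INTER_CUBIC)
cv2.imwrite('pics/g5.png',np.hstack([f(a,105,310),f(b,230,185)]))
E
```

```text
t 9.18 grasp [ 0.6415 -0.2142  0.0551] yaw 6.76 tilt 0.15 w 19.6 q [ 0.57  0.54 -0.39  1.56  0.23  1.08 -1.33]
turn rv [ 0.14 -0.06  0.01] | shift now-axes cm [-0.04 -0.13  1.31] | after turn cm [-0.03 -0.13  1.31]
[-8.31877946  0.76017137 17.74442368]
```

View pics/g5.png

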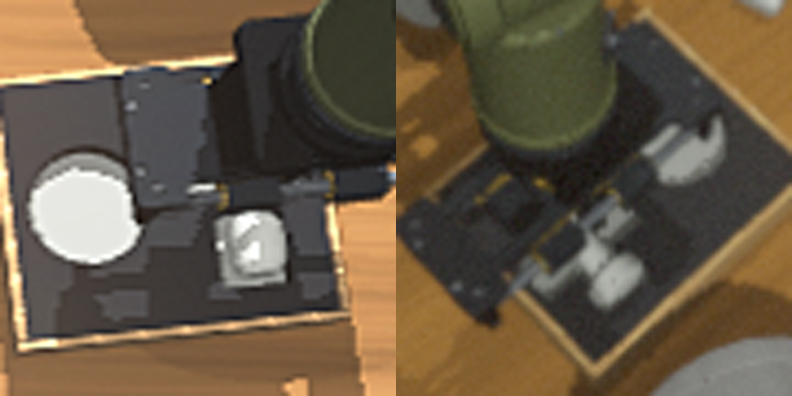

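Top view: the head sits at crop (250,245) in the cut-out with a larger gap at its -x end. The contact force is 17.7 N and it stopped about 13 mm high, so it is resting on foam. Lifting slightly and measuring.

Request:
drive_tool:
  motion:
    - [[0,0,-0.6],[0,0,0],-1]
    - [[0,0,-0.6],[0,0,0],-1]
    - [[0,0,0],[0,0,0],-1]
    - [[0,0,0],[0,0,0],-1]
    - [[0,0,0],[0,0,0],-1]

```text
time: 9.9
position: [0.6406, -0.2133, 0.1127]
tool_rot: [-3.136, -0.186, 0.001]
ft_force: [0.6, -0.4, -0.8]
grip_width: 0.223
grip_force: 25.0
```

```bash
python3 go.py 0.6409 -0.2129 0.042 6.75; cat > ov.py <<'E'
import sys
from h import *; from bench import ctrl
s=ctrl.get_state(); M=R.from_rotvec(s['tool_rot']).as_matrix(); g=s['position']+.051*M[:,2]; a=np.arctan2(M[1,0],M[0,0])
off=float(sys.argv[2]); out=[]
for n,(v,u),dx in (('top',(125,340),.0012),('scene',(255,205),-.0012)):
    pose=[g[0]+off*np.cos(a)+dx,g[1]+off*np.sin(a),a,g[2]-.0247]; print(pose)
    i=np.mean([ctrl.get_image(n)[:,:,::-1] for _ in range(3)],0).astype(np.uint8); W=50;k=8
    cv2.imwrite(f'pics/{n}_{sys.argv[1]}.png',i)
    c=cv2.resize(i[v:v+W,u:u+W],None,fx=k,fy=k,interpolation=cv2.INTER_CUBIC)
    c=(255*(c/255.)**(2.2 if n=='top' else 1.3)).astype(np.uint8)
    for m,col in ((render(n,'pestle',pose,(384,512)),(0,0,255)),(render(n,'case',[.6285+dx*.7,-.168,np.radians(6.75)],(384,512)),(0,255,0))):
        m=cv2.resize(m[v*S:(v+W)*S,u*S:(u+W)*S],c.shape[1::-1],interpolation=cv2.INTER_NEAREST)
        cs,_=cv2.findContours(m,0,1); cv2.drawContours(c,cs,-1,col,1)
    out.append(c)
cv2.imwrite(f'pics/ov_{sys.argv[1]}.png',np.hstack(out))
E
python3 ov.py C 0.004
```

```text
t 9.9 grasp [ 0.6406 -0.2133  0.0617] yaw 6.8 tilt 0.05 w 19.4 q [ 0.58  0.54 -0.39  1.56  0.22  1.09 -1.32]
turn rv [-0.02  0.04  0.05] | shift now-axes cm [ 0.03 -0.04  1.97] | after turn cm [ 0.03 -0.04  1.97]
[np.float64(0.6457569496350974), np.float64(-0.21281335639042462), np.float64(0.11875577818120854), np.float64(0.036974407659836)]
[np.float64(0.6433569496350975), np.float64(-0.21281335639042462), np.float64(0.11875577818120854), np.float64(0.036974407659836)]
```

View pics/ov_C.png

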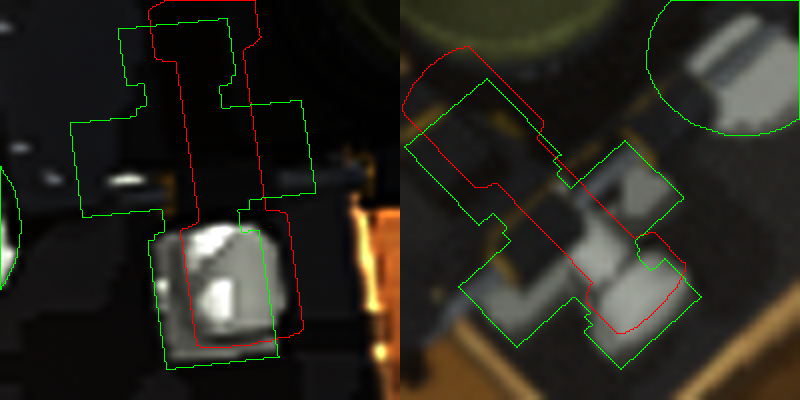

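Head (crop left, ~(233,280)) looks smaller than the model and the knob (right, ~(640,290)) slightly larger, which suggests the pestle droops head-down in the grip. I'll move it over plain wood and fit offset and pitch numerically.

Request:
drive_tool:
  motion:
    - [[0,0,-2],[0,0,0],-1]
    - [[0,0,-3],[0,0,0],-1]
    - [[0,0,-3],[0,0,0],-1]
    - [[0,-3,0],[0,0,0],-1]
    - [[0,-4,0],[0,0,0],-1]
    - [[0,-4,0],[0,0,0],-1]
    - [[0,-4,0],[0,0,0],-1]
    - [[0,-4,0],[0,0,0],-1]
    - [[0,-3,0],[0,0,0],-1]
    - [[0,-1,0],[0,0,0],-1]
    - [[0,0,0],[0,0,0],-1]
    - [[0,0,0],[0,0,0],-1]

```text
time: 11.7
position: [0.614, 0.0127, 0.1934]
tool_rot: [3.135, 0.182, 0.0]
ft_force: [0.9, 0.6, -2.2]
grip_width: 0.223
grip_force: 25.0
```

```bash
cat > held.py <<'E'
import sys
from h import *; from bench import ctrl
s=ctrl.get_state(); M=R.from_rotvec(s['tool_rot']).as_matrix(); g=s['position']+.051*M[:,2]; a=np.arctan2(M[1,0],M[0,0])
print('grasp',g.round(4),np.degrees(a).round(2))
segs=[((-65,8),(-62,13)),((-62,13),(-57,16)),((-57,16),(-34,16)),((-34,16),(-29,11)),((-29,10),(29,10)),((29,16),(43,16))]
PTS=[np.vstack([np.c_[0*T+x,r*np.cos(T),r*np.sin(T)] for x,r in q])/1e3 for q in segs]
def rend(n,p,dx):
    Rp=R.from_euler('zy',[a+p[2]*10,p[1]*10])  # +pitch: head (-x) up
    # grasp point: p[0] along axis from pestle point, 8.7mm above axis
    c=g+[dx,0,0]+Rp.apply([-p[0],0,0])-[0,0,.0087]+ np.array([-np.sin(a),np.cos(a),0])*p[3]
    m=np.zeros((384*S,512*S),np.uint8)
    for q in PTS: fill(m,cv2.convexHull(proj(n,Rp.apply(q)+c).astype(np.float32))[:,0])
    return m.astype(bool)
D={}
for n,dx in(('top',.0012),('scene',-.0012)):
    i=np.mean([ctrl.get_image(n)[:,:,::-1] for _ in range(3)],0).astype(np.uint8); cv2.imwrite(f'pics/{n}_{sys.argv[1]}.png',i)
    im=cv2.resize(i,None,fx=S,fy=S,interpolation=cv2.INTER_LINEAR); h=cv2.cvtColor(im,cv2.COLOR_BGR2HSV)
    w=white(im); wood=(h[...,1]>=75)&(h[...,2]>60)
    near=cv2.dilate(rend(n,[-.004,0,0,0],dx).astype(np.uint8),np.ones((61,61)))>0
    lab,st=cv2.connectedComponentsWithStats((w&near).astype(np.uint8))[1:3]
    w=w&near&(np.isin(lab,[k for k in range(1,len(st)) if st[k,4]>300]))
    D[n]=(w,wood&near,dx); print(n,w.sum()/16)
def cost(p):
    c=0
    for n,(w,wd,dx) in D.items():
        r=rend(n,p,dx); c+=((r&wd).sum()+(~r&w).sum())/max(w.sum(),1)
    return c+ 20*(p[2]*10)**2
x=np.array([-.004,0,0,0])
for st in(.01,.003):
    o=minimize(cost,x,method='Nelder-Mead',options=dict(initial_simplex=np.vstack([x]+[x+st*e for e in np.eye(4)]),xatol=1e-5,fatol=1e-5)); x=o.x
print('cost0',cost([-.004,0,0,0]),'fit',o.fun,'along mm',x[0]*1e3,'pitch deg',np.degrees(x[1]*10),'yaw',np.degrees(x[2]*10),'lat mm',x[3]*1e3)
out=[]
for n in D:
    r=rend(n,x,D[n][2]).astype(np.uint8); ys,xs=np.where(r); v,u=int(ys.mean()/S)-30,int(xs.mean()/S)-30
    c=cv2.resize(cv2.imread(f'pics/{n}_{sys.argv[1]}.png')[v:v+60,u:u+60],None,fx=6.6,fy=6.6,interpolation=cv2.INTER_CUBIC)
    m=cv2.resize(r[v*S:(v+60)*S,u*S:(u+60)*S],c.shape[1::-1],interpolation=cv2.INTER_NEAREST); cv2.drawContours(c,cv2.findContours(m,0,1)[0],-1,(0,0,255),1); out.append(c)
cv2.imwrite(f'pics/held_{sys.argv[1]}.png',np.hstack(out))
E
python3 held.py D
```

```text
grasp [0.614  0.0126 0.1424] 6.65
top 782.0
scene 136.25
cost0 1.8088612180013608 fit 0.9332936631688461 along mm -20.98120328581664 pitch deg -30.027784880120908 yaw 1.0136020613739998 lat mm -17.64167575892872
```

View pics/held_D.png

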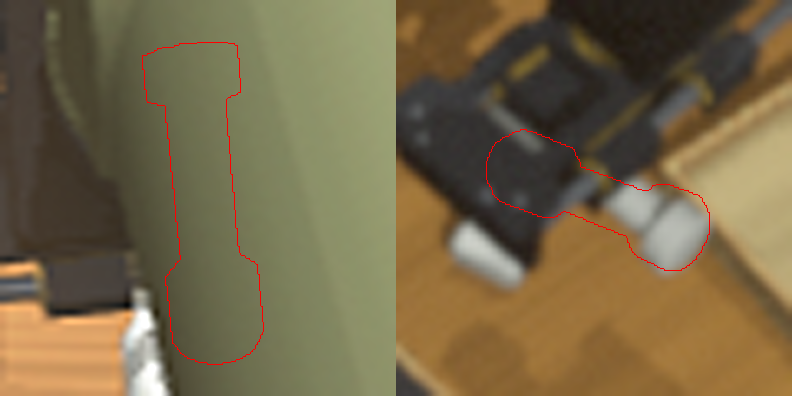

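```bash
cat > held2.py <<'E'
import re
src=open('held.py').read().split("D={}")[0]
import sys; sys.argv=['x','D']; exec(src)
i=cv2.imread('pics/scene_D.png'); im=cv2.resize(i,None,fx=S,fy=S,interpolation=cv2.INTER_LINEAR); h=cv2.cvtColor(im,cv2.COLOR_BGR2HSV)
w=white(im)&(h[...,1]<60); wood=(h[...,1]>=75)&(h[...,2]>60)
kp=proj('scene',[g+[.036,.004,-.0087]])[0]; print(kp)
lab=cv2.connectedComponents(w.astype(np.uint8))[1]
yy,xx=np.mgrid[:384*S,:512*S]; near=np.hypot(xx/S-kp[0],yy/S-kp[1])<16
w=w&near; wood&=near; print(w.sum()/16)
for dx in(-.0024,-.0012,0):
  for lat in(0,):
    def cost(p):
        r=rend('scene',[p[0],p[1],0,lat],dx); return ((r&wood).sum()+(~r&w).sum())/w.sum()
    best=min((cost([l/1e3,np.radians(t)/10]),l,t) for l in np.arange(-14,9,1) for t in range(-30,31,3))
    x=np.array([best[1]/1e3,np.radians(best[2])/10])
    o=minimize(cost,x,method='Nelder-Mead',options=dict(initial_simplex=[x,x+[.001,0],x+[0,.004]]))
    print(dx,'cost0',round(cost([-.004,0]),3),'best',round(o.fun,3),'along',o.x[0]*1e3,'pitch',np.degrees(o.x[1]*10))
E
python3 held2.py
```

```text
grasp [0.6137 0.0143 0.1421] 6.74
[293.99138862 222.46389769]
133.25
-0.0024 cost0 0.693 best 0.367 along -10.496246337890629 pitch 19.53669152957432
-0.0012 cost0 0.652 best 0.372 along -8.464538574218754 pitch 19.409608483461934
0 cost0 0.615 best 0.368 along -7.657470703125001 pitch 22.364131938016556
```

```bash
python3 - <<'E'
import sys; sys.argv=['x','D']; exec(open('held.py').read().split("D={}")[0])
i=cv2.imread('pics/scene_D.png'); v,u=195,265; W=50;k=11.5
c=cv2.resize(i[v:v+W,u:u+W],None,fx=k,fy=k,interpolation=cv2.INTER_CUBIC)
for p,col in(((-.004,0,0,0),(0,0,255)),((-.004,np.radians(15)/10,0,0),(0,255,0)),((-.004,-np.radians(15)/10,0,0),(255,80,0))):
    r=rend('scene',p,-.0012).astype(np.uint8); m=cv2.resize(r[v*S:(v+W)*S,u*S:(u+W)*S],c.shape[1::-1],interpolation=cv2.INTER_NEAREST); cv2.drawContours(c,cv2.findContours(m,0,1)[0],-1,col,1)
cv2.imwrite('pics/k1.png',c)
E
```

```text
grasp [0.6137 0.0143 0.1421] 6.74
```

View pics/k1.png

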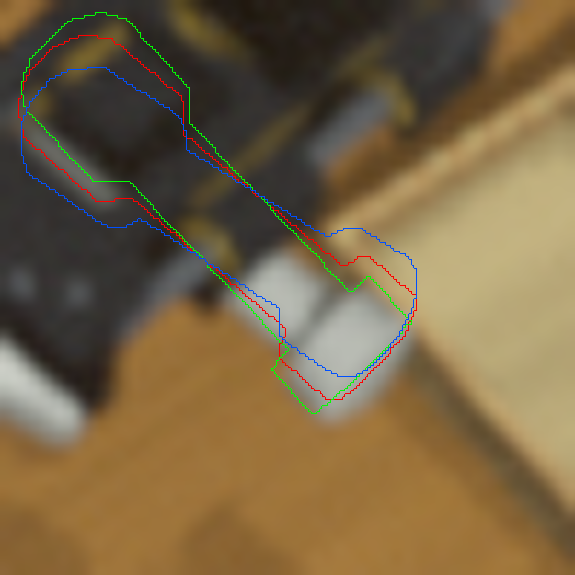

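```bash
cat > held3.py <<'E'
import sys; sys.argv=['x','E']; exec(open('held.py').read().split("D={}")[0])
i=np.mean([ctrl.get_image('scene')[:,:,::-1] for _ in range(4)],0).astype(np.uint8); cv2.imwrite('pics/scene_E.png',i)
s=ctrl.get_state(); M=R.from_rotvec(s['tool_rot']).as_matrix(); g=s['position']+.051*M[:,2]; print(g.round(4))
im=cv2.resize(i,None,fx=S,fy=S,interpolation=cv2.INTER_CUBIC); L=cv2.cvtColor(im,cv2.COLOR_BGR2LAB).astype(int)
w=(L[...,0]>115)&(L[...,2]<140); bg=L[...,2]>=140
kp=proj('scene',[g+[.038,.004,-.0087]])[0]; yy,xx=np.mgrid[:384*S,:512*S]
near=(np.hypot(xx/S-kp[0],yy/S-kp[1])<14); w=w&near; bg&=near
lab,st=cv2.connectedComponentsWithStats(w.astype(np.uint8))[1:3]; w=lab==(1+np.argmax(st[1:,4])); print(w.sum()/16)
ys,xs=np.where(w); print('cent',xs.mean()/S,ys.mean()/S)
hz=0
def rr(p,dx=-.0012):
    global g
    g0=g; g=g+np.array([0,0,p[2]]); r=rend('scene',[p[0],p[1],0,p[3]],dx); g=g0; return r
def cost(p):
    r=rr(p); return ((r&bg).sum()+(~r&w).sum())/w.sum()+ (p[2]/.004)**2*.02+(p[3]/.002)**2*.02
for t in(-20,-10,0,10,20):
    x=np.array([-.004,np.radians(t)/10,0,0])
    for st in(.004,.002):
        o=minimize(cost,x,method='Nelder-Mead',options=dict(initial_simplex=np.vstack([x]+[x+st*e for e in np.eye(4)]),xatol=1e-5)); x=o.x
    print(t,'cost',round(o.fun,3),'along',(x[0]*1e3).round(1),'pitch',np.degrees(x[1]*10).round(1),'h',(x[2]*1e3).round(1),'lat',(x[3]*1e3).round(1))
print('cost0',cost([-.004,0,0,0]))
E
python3 held3.py
```

```text
grasp [0.6137 0.0143 0.1421] 6.74
[0.6136 0.0149 0.1422]
122.5
cent 293.31632653061223 223.6113520408163
-20 cost 0.239 along -7.6 pitch 7.0 h -2.3 lat -1.3
-10 cost 0.284 along -7.1 pitch -1.1 h -4.0 lat -1.8
0 cost 0.247 along -7.5 pitch 4.9 h -3.3 lat -1.3
10 cost 0.244 along -8.9 pitch 13.6 h -1.3 lat -0.6
20 cost 0.255 along -8.9 pitch 22.0 h 0.4 lat 0.2
cost0 0.5433673469387755
```

Both views agree that the pestle sits about 4 mm further +x in the grip than planned, with pitch near level. I'll go back with a -4 mm correction and probe gently.

```bash
python3 go.py 0.637 -0.2133 0.065 6.75
```

```text
t 12.2 grasp [0.6136 0.0149 0.1422] yaw 6.8 tilt 0.01 w 19.3 q [ 0.35  0.35 -0.51  1.65  0.18  1.18 -1.66]
turn rv [0.   0.01 0.05] | shift now-axes cm [-0.38 22.94  7.72] | after turn cm [-0.36 22.94  7.72]
```

Request:
drive_tool:
  motion:
    - [[-0.36,3,0],[0,0,0],-1]
    - [[0,4,0],[0,0,0],-1]
    - [[0,4,0],[0,0,0],-1]
    - [[0,4,0],[0,0,0],-1]
    - [[0,4,0],[0,0,0],-1]
    - [[0,2.9,0],[0,0,0],-1]
    - [[0,1,0],[0,0,0],-1]
    - [[0,0,2],[0,0,0],-1]
    - [[0,0,2],[0,0,0],-1]
    - [[0,0,2],[0,0,0],-1]
    - [[0,0,1.2],[0,0,0],-1]
    - [[0,0,0.5],[0,0,0],-1]
  force: 35

```text
time: 13.7
position: [0.6368, -0.2123, 0.1149]
tool_rot: [-3.135, -0.187, 0.002]
ft_force: [-0.4, 0.0, -1.2]
grip_width: 0.222
grip_force: 35.0
```

Request:
drive_tool:
  motion:
    - [[0,0,0],[0,0,0],-1]
    - [[0,0,0],[0,0,0],-1]
    - [[0,0,0],[0,0,0],-1]
    - [[0,0,0],[0,0,0],-1]

```text
time: 14.2
position: [0.6373, -0.2129, 0.1167]
tool_rot: [3.136, 0.186, 0.001]
ft_force: [0.0, 0.3, -2.7]
grip_width: 0.223
grip_force: 35.0
```

```bash
python3 go.py 0.637 -0.2133 0.05 6.75
```

```text
t 14.2 grasp [ 0.6374 -0.213   0.0657] yaw 6.8 tilt 0.04 w 19.4 q [ 0.58  0.53 -0.39  1.57  0.22  1.09 -1.32]
turn rv [ 0.03 -0.03  0.05] | shift now-axes cm [-0.04  0.03  1.57] | after turn cm [-0.04  0.03  1.57]
```

Request:
drive_tool:
  motion:
    - [[0,0,0.5],[0,0,0],-1]
    - [[0,0,0.4],[0,0,0],-1]
    - [[0,0,0.3],[0,0,0],-1]
    - [[0,0,0.3],[0,0,0],-1]
    - [[0,0,0],[0,0,0],-1]
    - [[0,0,0],[0,0,0],-1]

```text
time: 14.95
position: [0.6371, -0.2129, 0.106]
tool_rot: [3.135, 0.186, -0.001]
ft_force: [-10.3, 2.8, 23.3]
grip_width: 0.225
grip_force: 35.0
```

```bash
python3 - <<'E'
from bench import ctrl
s=ctrl.get_state(); print(s['ft_force'].round(2),s['torque'].round(3),s['position'].round(4))
E
```

```text
[-10.35   2.82  23.27] [ 0.688  2.452 -0.016] [ 0.6371 -0.2129  0.106 ]
```

Request:
drive_tool:
  motion:
    - [[0,0,-0.4],[0,0,0],-1]
    - [[0,0,-0.6],[0,0,0],-1]
    - [[0,0,0],[0,0,0],-1]
    - [[0,0,0],[0,0,0],-1]

```text
time: 15.45
position: [0.637, -0.2128, 0.1106]
tool_rot: [-3.136, -0.187, 0.001]
ft_force: [-0.5, -0.8, -1.6]
grip_width: 0.224
grip_force: 35.0
```

```bash
python3 - <<'E'
from bench import ctrl
s=ctrl.get_state(); print(s['ft_force'].round(2),s['torque'].round(3),s['position'].round(4))
E
```

```text
[-0.49 -0.78 -1.59] [ 0.037 -0.033 -0.031] [ 0.637  -0.2128  0.1106]
```

```bash
cat > ov2.py <<'E'
import sys; sys.argv=['x','F']; exec(open('held.py').read().split("D={}")[0])
b=lambda x0,x1,h:np.array([[x0,-46-h],[x1,-46-h],[x1,-46+h],[x0,-46+h]],float)
polys=[b(-58,-14,20),b(36,58,20),b(-58,58,14),b(-6,28,40)]
th=np.radians(6.75);C=np.array([[np.cos(th),np.sin(th)],[-np.sin(th),np.cos(th)]])
rows=[]
for n,(v,u),dx,gam in(('top',(144,348),.0012,2.),('scene',(272,213),-.0012,1.2)):
    i=np.mean([ctrl.get_image(n)[:,:,::-1] for _ in range(4)],0).astype(np.uint8); cv2.imwrite(f'pics/{n}_F.png',i)
    c=cv2.resize(i[v:v+30,u:u+40],None,fx=10,fy=10,interpolation=cv2.INTER_CUBIC); c=(255*(c/255.)**gam).astype(np.uint8); d=c.copy()
    def draw(m,col):
        m=cv2.resize(m[v*S:(v+30)*S,u*S:(u+40)*S],d.shape[1::-1],interpolation=cv2.INTER_NEAREST); cv2.drawContours(d,cv2.findContours(m,0,1)[0],-1,col,1)
    for z,col in((.030,(0,255,0)),(.018,(255,255,0))):
        m=np.zeros((384*S,512*S),np.uint8)
        for p in polys: fill(m,proj(n,np.c_[p/1e3@C+[.6285+dx*.7,-.168],np.full(4,z)]))
        draw(m,col)
    draw(rend(n,[-.004,0,0,0],dx).astype(np.uint8),(0,0,255))
    rows.append(np.vstack([c,d]))
cv2.imwrite('pics/F.png',np.hstack(rows)); print(ctrl.get_state()['position'])
E
python3 ov2.py
```

```text
grasp [ 0.6369 -0.2128  0.0596] 6.81
[ 0.63715799 -0.21279943  0.1111432 ]
```

View pics/F.png

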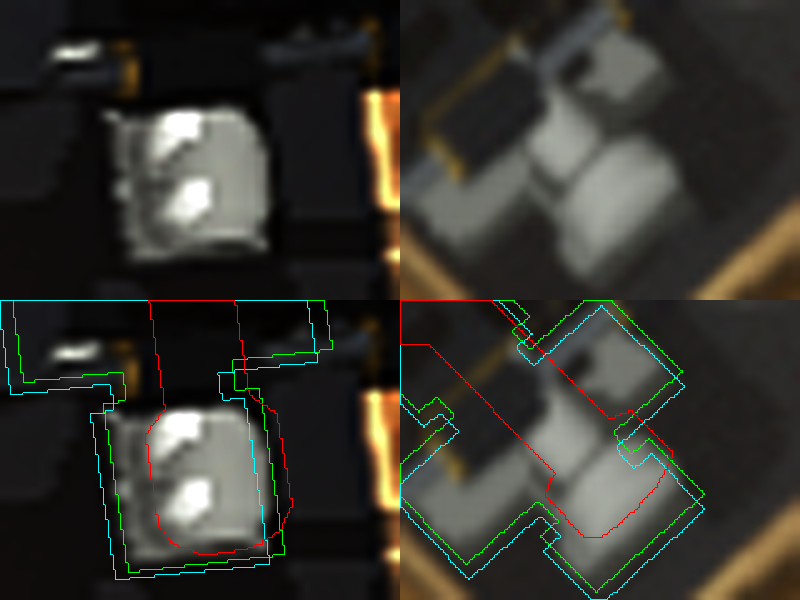

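The top view shows the head about 1 px left (+y) of the model, and the scene view shows the knob about 3 px low. The hold is skewed relative to the plan. I'll set the pestle down on clear bench, measure it unobstructed, and re-grasp.

```bash
python3 go.py 0.50 0.06 0.15 6.8
```

```text
t 15.85 grasp [ 0.6372 -0.2128  0.0601] yaw 6.81 tilt 0.01 w 19.3 q [ 0.58  0.53 -0.39  1.57  0.22  1.08 -1.32]
turn rv [0.   0.01 0.01] | shift now-axes cm [-10.39 -28.71  -8.98] | after turn cm [-10.39 -28.71  -8.99]
```

Request:
drive_tool:
  motion:
    - [[0,0,-3],[0,0,0],-1]
    - [[0,0,-3],[0,0,0],-1]
    - [[0,0,-3],[0,0,0],-1]
    - [[0,-4,0],[0,0,0],-1]
    - [[-2,-4,0],[0,0,0],-1]
    - [[-3,-4,0],[0,0,0],-1]
    - [[-3,-4,0],[0,0,0],-1]
    - [[-2.4,-4,0],[0,0,0],-1]
    - [[0,-4,0],[0,0,0],-1]
    - [[0,-3.5,0],[0,0,0],-1]
    - [[0,-1.2,2],[0,0,0],-1]
    - [[0,0,3],[0,0,0],-1]

```text
time: 17.35
position: [0.5006, 0.0616, 0.152]
tool_rot: [3.135, 0.191, 0.006]
ft_force: [1.0, -1.1, -2.1]
grip_width: 0.222
grip_force: 35.0
```

Request:
drive_tool:
  motion:
    - [[0,0,3],[0,0,0],-1]
    - [[0,0,2],[0,0,0],-1]
    - [[0,0,0.8],[0,0,0],-1]
    - [[0,0,0],[0,0,0],-1]
    - [[0,0,0],[0,0,0],-1]
    - [[0,0,0],[0,0,0],-1]

```text
time: 18.1
position: [0.5005, 0.0599, 0.0941]
tool_rot: [3.136, 0.186, 0.003]
ft_force: [-0.0, -0.5, -1.6]
grip_width: 0.221
grip_force: 35.0
```

```bash
python3 go.py 0.50 0.06 0.025 6.8
```

```text
t 18.1 grasp [0.5006 0.0598 0.0431] yaw 6.8 tilt 0.1 w 19.2 q [ 0.36  0.26 -0.58  2.    0.18  0.93 -1.77]
turn rv [ 0.02 -0.1   0.  ] | shift now-axes cm [-0.05 -0.02  1.81] | after turn cm [-0.05 -0.02  1.81]
```

Request:
drive_tool:
  motion:
    - [[0,0,0.4],[0,0,0],-1]
    - [[0,0,0.4],[0,0,0],-1]
    - [[0,0,0.3],[0,0,0],-1]
    - [[0,0,0],[0,0,0],-1]
    - [[0,0,0],[0,0,0],-1]

```text
time: 18.73
position: [0.5011, 0.0597, 0.0871]
tool_rot: [3.133, 0.186, 0.001]
ft_force: [-14.1, -2.6, 39.2]
grip_width: 0.22
grip_force: 35.0
```

Request:
drive_tool:
  motion:
    - [[0,0,0.2],[0,0,0],-1]
    - [[0,0,0.2],[0,0,0],-1]
    - [[0,0,0],[0,0,0],-1]
    - [[0,0,0],[0,0,0],-1]

```text
time: 19.23
position: [0.5028, 0.06, 0.0847]
tool_rot: [3.132, 0.186, 0.007]
ft_force: [-14.0, -2.5, 46.3]
grip_width: 0.225
grip_force: 35.0
```

```bash
python3 go.py 0.50 0.06 0.0245 6.8;python3 - <<'E'
from bench import ctrl
s=ctrl.get_state(); print(s['ft_force'].round(2),s['torque'].round(3),s['position'].round(4))
E
```

```text
t 19.23 grasp [0.503  0.0598 0.0337] yaw 6.8 tilt 0.34 w 19.6 q [ 0.35  0.28 -0.58  2.    0.2   0.91 -1.78]
turn rv [ 0.22 -0.25  0.  ] | shift now-axes cm [-0.28 -0.04  0.92] | after turn cm [-0.28 -0.04  0.92]
[-14.03  -2.47  46.34] [-0.668  3.027 -0.017] [0.5028 0.06   0.0847]
```

The bench contact came about 13 mm early, on the head side (moment about y positive, contact at x ≈ -40 mm). So the pestle droops head-down about 15° in the grip, which also explains the case contact. I'll level it with a light grip against the bench and re-grasp harder, nearer its centre of mass.

Request:
drive_tool:
  motion:
    - [[0,0,-0.4],[0,0,0],-1]
    - [[0,0,-0.2],[0,0,0],-1]
    - [[0,0,0],[0,0,0],-1]
    - [[0,0,0],[0,0,0],-1]
  force: 6

```text
time: 19.73
position: [0.5, 0.0598, 0.0844]
tool_rot: [3.136, 0.186, -0.0]
ft_force: [-1.6, -0.8, 6.2]
grip_width: 0.229
grip_force: 6.0
```

```bash
python3 go.py 0.50 0.06 0.0245 6.8;python3 - <<'E'
from bench import ctrl
s=ctrl.get_state(); print(s['ft_force'].round(2),s['torque'].round(3),s['grip_force'])
E
```

```text
t 19.73 grasp [0.5    0.0598 0.0334] yaw 6.81 tilt 0.01 w 19.9 q [ 0.35  0.27 -0.58  2.01  0.19  0.91 -1.78]
turn rv [0.01 0.01 0.01] | shift now-axes cm [-0.   -0.02  0.89] | after turn cm [-0.   -0.02  0.89]
[-1.57 -0.82  6.21] [-0.117  0.218 -0.015] 6.000286638736725
```

Request:
drive_tool:
  motion:
    - [[0,0,0.2],[0,0,0],-1]
    - [[0,0,0.2],[0,0,0],-1]
    - [[0,0,0.2],[0,0,0],-1]
    - [[0,0,0.2],[0,0,0],-1]
    - [[0,0,0.1],[0,0,0],-1]
    - [[0,0,0],[0,0,0],-1]
    - [[0,0,0],[0,0,0],-1]
  force: 4

```text
time: 20.6
position: [0.5004, 0.0599, 0.0753]
tool_rot: [-3.136, -0.187, -0.001]
ft_force: [1.5, -0.5, 1.2]
grip_width: 0.228
grip_force: 4.0
```

```bash
python3 go.py 0.50 0.06 0.0245 6.8;python3 - <<'E'
from bench import ctrl
s=ctrl.get_state(); print(s['ft_force'].round(2),s['torque'].round(3),s['grip_force'])
E
```

```text
t 20.6 grasp [0.5004 0.0599 0.0243] yaw 6.81 tilt 0.05 w 19.9 q [ 0.35  0.29 -0.57  2.01  0.2   0.89 -1.78]
turn rv [-0.   -0.05  0.01] | shift now-axes cm [-0.04 -0.02 -0.02] | after turn cm [-0.04 -0.02 -0.02]
[ 1.55 -0.46  1.16] [-0.049 -0.323  0.063] 4.000203385949135
```

Request:
drive_tool:
  motion:
    - [[0,0,0],[0,0,0],0.3]
    - [[0,0,0],[0,0,0],0.3]
    - [[0,0,0],[0,0,0],0.3]
    - [[0,0,-2],[0,0,0],0.3]
    - [[0,0,-4],[0,0,0],0.3]
    - [[0,0,-4],[0,0,0],0.3]
    - [[0,0,-2],[0,0,0],0.3]
    - [[3,4,0],[0,0,0],0.3]
    - [[3,5,0],[0,0,0],0.3]
    - [[3,5,0],[0,0,0],0.3]
    - [[3,5,0],[0,0,0],0.3]
    - [[0,5,0],[0,0,0],0.3]

```text
time: 22.1
position: [0.649, -0.165, 0.1944]
tool_rot: [-3.135, -0.188, -0.001]
ft_force: [0.2, 0.5, 0.4]
grip_width: 0.65
grip_force: 0.0
```

```bash
cat > mp.py <<'E'
import sys
from h import *; from bench import ctrl
def stone(im):
    L=cv2.cvtColor(im,cv2.COLOR_BGR2LAB); return (L[...,0]>115)&(L[...,2]<141)
x,y,yaw=map(float,sys.argv[2:5])
imgs={n:ctrl.get_image(n)[:,:,::-1].copy() for n in CAL}
for n in imgs: cv2.imwrite(f'pics/{n}_{sys.argv[5]}.png',imgs[n])
for n in CAL:
  print(n,fit(imgs,sys.argv[1],[x,y,np.radians(yaw)],stone,sys.argv[1] in('pestle',),names=(n,)))
E
python3 mp.py pestle 0.5045 0.0603 6.8 H; python3 go.py 0.5 0.06 0.02 6.8
```

```text
scene {('scene',): (np.float64(0.5026), np.float64(0.0612), np.float64(7.03), np.float64(0.5))}
top {('top',): (np.float64(0.5028), np.float64(0.0601), np.float64(6.5), np.float64(0.339))}
t 22.2 grasp [ 0.6467 -0.1736  0.1428] yaw 6.21 tilt 0.28 w 56.4 q [ 0.56  0.46 -0.45  1.5   0.21  1.23 -1.38]
turn rv [ 0.24  0.14 -0.59] | shift now-axes cm [-12.04 -24.84  12.2 ] | after turn cm [-11.81 -24.92  12.28]
```

```bash
python3 - <<'E'
from h import *
for n in CAL:
    im=cv2.imread(f'pics/{n}_H.png')
    def stone(i):
        L=cv2.cvtColor(i,cv2.COLOR_BGR2LAB); w=((L[...,0]>115)&(L[...,2]<141)).astype(np.uint8)
        lab=cv2.connectedComponents(w)[1]; c=(proj(n,[[.503,.0603,.026]])[0]*S).astype(int); return lab==lab[c[1],c[0]]
    print(n,fit({n:im},'pestle',[.503,.0603,np.radians(6.8)],stone,True,names=(n,)))
E
```

```text
scene {('scene',): (np.float64(0.5017), np.float64(0.0612), np.float64(7.5), np.float64(0.158))}
top {('top',): (np.float64(0.5029), np.float64(0.0599), np.float64(6.98), np.float64(0.127))}
```

```bash
python3 go.py 0.4963 0.0598 0.022 7.0
```

```text
t 22.2 grasp [ 0.6467 -0.1736  0.1428] yaw 6.21 tilt 0.28 w 56.4 q [ 0.56  0.46 -0.45  1.5   0.21  1.23 -1.38]
turn rv [ 0.24  0.14 -0.79] | shift now-axes cm [-12.41 -24.86  12.  ] | after turn cm [-12.09 -24.98  12.08]
```

Request:
drive_tool:
  motion:
    - [[0,-4,0],[0,0,0],0.3]
    - [[-3,-5,0],[0,0,0],0.3]
    - [[-3,-5,0],[0,0,0],0.3]
    - [[-3,-5,0],[0,0,0],0.3]
    - [[-3,-4,0],[0,0,0],0.3]
    - [[0,-1,0],[0,0,0],0.3]
    - [[0,0,2],[0,0,0],0.3]
    - [[0,0,2],[0,0,0],0.3]
    - [[0,0,0],[0,0,0],0.3]
    - [[0,0,0],[0,0,0],0.3]
    - [[0,0,0],[0,0,0],0.3]

```text
time: 23.58
position: [0.5006, 0.0598, 0.1561]
tool_rot: [3.136, 0.186, 0.002]
ft_force: [0.2, 0.3, -0.2]
grip_width: 0.65
grip_force: 0.0
```

```bash
python3 go.py 0.4963 0.0598 0.022 7.0
```

```text
t 23.57 grasp [0.5007 0.0598 0.1051] yaw 6.78 tilt 0.09 w 56.5 q [ 0.39  0.17 -0.6   1.95  0.11  1.05 -1.71]
turn rv [ 0.01 -0.09 -0.22] | shift now-axes cm [-0.44 -0.05  8.31] | after turn cm [-0.43 -0.05  8.31]
```

Request:
drive_tool:
  motion:
    - [[-0.43,-0.05,2],[0,0,-0.2],0.3]
    - [[0,0,2],[0,0,0],0.3]
    - [[0,0,2],[0,0,0],0.3]
    - [[0,0,1.3],[0,0,0],0.3]
    - [[0,0,1],[0,0,0],0.3]
    - [[0,0,0],[0,0,0],0.3]
    - [[0,0,0],[0,0,0],0.3]
    - [[0,0,0],[0,0,0],-1]
    - [[0,0,0],[0,0,0],-1]
    - [[0,0,0],[0,0,0],-1]
    - [[0,0,0],[0,0,0],-1]
    - [[0,0,0],[0,0,0],-1]
  force: 60

```text
time: 25.08
position: [0.4956, 0.0597, 0.0723]
tool_rot: [3.136, 0.192, 0.0]
ft_force: [0.5, -0.0, 0.1]
grip_width: 0.226
grip_force: 60.0
```

```bash
python3 go.py 0.4963 0.0598 0.022 7.0
```

```text
t 25.07 grasp [0.4956 0.0597 0.0213] yaw 7.0 tilt 0.01 w 19.7 q [ 0.36  0.29 -0.58  2.03  0.2   0.88 -1.79]
turn rv [ 0.01 -0.    0.  ] | shift now-axes cm [ 0.07  0.   -0.07] | after turn cm [ 0.07  0.   -0.07]
```

Request:
drive_tool:
  motion:
    - [[0,0,-0.5],[0,0,0],-1]
    - [[0,0,-1.5],[0,0,0],-1]
    - [[0,0,-2],[0,0,0],-1]
    - [[0,0,-2],[0,0,0],-1]
    - [[0,0,-2],[0,0,0],-1]
    - [[0,0,-2],[0,0,0],-1]
    - [[0,0,-1],[0,0,0],-1]
    - [[0,0,0],[0,0,0],-1]
    - [[0,0,0],[0,0,0],-1]

```text
time: 26.2
position: [0.4951, 0.0597, 0.1816]
tool_rot: [3.136, 0.192, -0.002]
ft_force: [-0.7, 0.4, -1.5]
grip_width: 0.224
grip_force: 60.0
```

```bash
python3 go.py 0.6388 -0.2131 0.065 6.75
```

```text
t 26.2 grasp [0.495  0.0597 0.1306] yaw 7.0 tilt 0.07 w 19.5 q [ 0.41  0.13 -0.61  1.94  0.08  1.1  -1.69]
turn rv [0.   0.07 0.25] | shift now-axes cm [10.95 28.83  6.55] | after turn cm [11.07 28.78  6.56]
```

Request:
drive_tool:
  motion:
    - [[0,0,0],[0,0,0.25],-1]
    - [[2,2,0],[0,0,0],-1]
    - [[3,3.5,0],[0,0,0],-1]
    - [[3,4,0],[0,0,0],-1]
    - [[2,4,0],[0,0,0],-1]
    - [[1,4,0],[0,0,0],-1]
    - [[0,4,0],[0,0,0],-1]
    - [[0,4,0],[0,0,0],-1]
    - [[0,2.3,0],[0,0,0],-1]
    - [[0,1,2],[0,0,0],-1]
    - [[0,0,2],[0,0,0],-1]
    - [[0,0,2],[0,0,0],-1]

```text
time: 27.7
position: [0.6382, -0.2107, 0.1199]
tool_rot: [-3.134, -0.189, 0.003]
ft_force: [0.4, 0.4, -1.5]
grip_width: 0.22
grip_force: 60.0
```

Request:
drive_tool:
  motion:
    - [[0,0,0],[0,0,0],-1]
    - [[0,0,0],[0,0,0],-1]
    - [[0,0,0],[0,0,0],-1]
    - [[0,0,0],[0,0,0],-1]

```text
time: 28.2
position: [0.6391, -0.2134, 0.1232]
tool_rot: [3.135, 0.185, 0.002]
ft_force: [-0.2, 0.3, -1.8]
grip_width: 0.221
grip_force: 60.0
```

```bash
python3 go.py 0.6381 -0.2132 0.0395 6.75; python3 - <<'E'
from bench import ctrl
s=ctrl.get_state(); print(s['ft_force'].round(2),s['torque'].round(3))
E
```

```text
t 28.2 grasp [ 0.6392 -0.2134  0.0722] yaw 6.75 tilt 0.09 w 19.2 q [ 0.61  0.53 -0.43  1.56  0.24  1.11 -1.33]
turn rv [ 0.05 -0.07  0.  ] | shift now-axes cm [-0.1  -0.03  3.27] | after turn cm [-0.1  -0.03  3.27]
[-0.16  0.35 -1.8 ] [ 0.006 -0.026  0.018]
```

Request:
drive_tool:
  motion:
    - [[-0.1,-0.03,0.8],[0,0,0],-1]
    - [[0,0,0.6],[0,0,0],-1]
    - [[0,0,0.4],[0,0,0],-1]
    - [[0,0,0.3],[0,0,0],-1]
    - [[0,0,0],[0,0,0],-1]
    - [[0,0,0],[0,0,0],-1]

```text
time: 28.95
position: [0.6378, -0.2131, 0.1014]
tool_rot: [3.136, 0.185, 0.0]
ft_force: [-0.3, 0.2, -1.1]
grip_width: 0.224
grip_force: 60.0
```

Request:
drive_tool:
  motion:
    - [[0,0,0.3],[0,0,0],-1]
    - [[0,0,0.2],[0,0,0],-1]
    - [[0,0,0],[0,0,0],-1]
    - [[0,0,0],[0,0,0],-1]

```text
time: 29.45
position: [0.6391, -0.2129, 0.097]
tool_rot: [3.136, 0.186, 0.006]
ft_force: [5.4, -0.3, 0.1]
grip_width: 0.226
grip_force: 62.7
```

```bash
python3 go.py 0.6381 -0.2132 0.0395 6.75; python3 - <<'E'
from bench import ctrl
s=ctrl.get_state(); print(s['ft_force'].round(2),s['torque'].round(3))
E
```

```text
t 29.45 grasp [ 0.6393 -0.213   0.046 ] yaw 6.78 tilt 0.2 w 19.6 q [ 0.6   0.56 -0.42  1.58  0.25  1.06 -1.34]
turn rv [ 0.04 -0.2   0.02] | shift now-axes cm [-0.11  0.01  0.65] | after turn cm [-0.1   0.01  0.65]
[ 5.39 -0.34  0.1 ] [ 0.092 -1.254 -0.003]
```

Request:
drive_tool:
  motion:
    - [[0.25,0,0],[0,0,0],-1]
    - [[0,0,0.2],[0,0,0],-1]
    - [[0,0,0.15],[0,0,0],-1]
    - [[0,0,0],[0,0,0],-1]
    - [[0,0,0],[0,0,0],-1]

```text
time: 30.08
position: [0.6397, -0.2127, 0.0921]
tool_rot: [-3.136, -0.185, 0.002]
ft_force: [1.9, -0.2, -2.4]
grip_width: 0.223
grip_force: 60.7
```

```bash
python3 go.py 0.6381 -0.2132 0.0395 6.75; python3 - <<'E'
from bench import ctrl
s=ctrl.get_state(); print(s['ft_force'].round(2),s['torque'].round(3))
E
```

```text
t 30.07 grasp [ 0.6396 -0.2127  0.0411] yaw 6.75 tilt 0.07 w 19.4 q [ 0.6   0.56 -0.42  1.57  0.25  1.06 -1.34]
turn rv [-0.02  0.06 -0.  ] | shift now-axes cm [-0.16  0.03  0.16] | after turn cm [-0.16  0.03  0.16]
[ 1.87 -0.17 -2.4 ] [ 0.109 -0.299  0.   ]
```

Request:
drive_tool:
  motion:
    - [[0.08,0,0.1],[0,0,0],-1]
    - [[0,0,0.08],[0,0,0],-1]
    - [[0,0,0],[0,0,0],-1]
    - [[0,0,0],[0,0,0],-1]

```text
time: 30.58
position: [0.6408, -0.2127, 0.0909]
tool_rot: [3.136, 0.185, -0.0]
ft_force: [-0.1, -0.5, -0.6]
grip_width: 0.221
grip_force: 60.0
```

Request:
drive_tool:
  motion:
    - [[0,0,0],[0,0,0],-1]
    - [[0,0,0],[0,0,0],-1]
  force: 4

```text
time: 30.82
position: [0.641, -0.2127, 0.091]
tool_rot: [3.136, 0.185, 0.0]
ft_force: [0.1, 0.2, -1.7]
grip_width: 0.228
grip_force: 4.0
```

Request:
drive_tool:
  motion:
    - [[0,0,0.1],[0,0,0],-1]
    - [[0,0,0],[0,0,0],-1]
    - [[0,0,0],[0,0,0],-0.2]
    - [[0,0,0],[0,0,0],-0.2]
    - [[0,0,0],[0,0,0],-0.2]
    - [[0,0,-1],[0,0,0],-0.2]
    - [[0,0,-2],[0,0,0],-0.2]
    - [[0,0,-4],[0,0,0],0.5]
    - [[0,0,-4],[0,0,0],1]
    - [[-4,0,0],[0,0,0],1]
    - [[-4,0,0],[0,0,0],1]
    - [[-4,0,0],[0,0,0],1]

```text
time: 32.33
position: [0.5211, -0.2269, 0.2018]
tool_rot: [3.135, 0.186, 0.003]
ft_force: [0.4, 0.4, 1.2]
grip_width: 0.884
grip_force: 0.0
```

```bash
python3 go.py 0.425 -0.186 0.12 6.75
```

```text
t 32.33 grasp [ 0.5212 -0.227   0.1508] yaw 6.77 tilt 0.15 w 76.9 q [ 0.77  0.24 -0.46  1.76  0.12  1.16 -1.18]
turn rv [ 0.1  -0.11  0.02] | shift now-axes cm [-9.07 -5.2   3.06] | after turn cm [-9.06 -5.2   3.08]
```

Request:
drive_tool:
  motion:
    - [[-3,-2.2,0],[0,0,0],1]
    - [[-3,-2,0],[0,0,0],1]
    - [[-3,-1,0],[0,0,0],1]
    - [[0,0,2],[0,0,0],1]
    - [[0,0,0],[0,0,0],1]
    - [[0,0,0],[0,0,0],1]
    - [[0,0,0],[0,0,0],1]

```text
time: 33.2
position: [0.4271, -0.1859, 0.1808]
tool_rot: [3.135, 0.186, 0.002]
ft_force: [0.1, -0.7, -0.6]
grip_width: 1.002
grip_force: 0.0
```

```bash
python3 go.py 0.426 -0.186 0.041 6.75
```

```text
t 33.2 grasp [ 0.4271 -0.1859  0.1298] yaw 6.77 tilt 0.08 w 87.2 q [ 0.82  0.04 -0.47  2.02  0.02  1.09 -1.11]
turn rv [ 0.04 -0.07  0.02] | shift now-axes cm [-0.12 -0.01  8.88] | after turn cm [-0.11  0.    8.88]
```

Request:
drive_tool:
  motion:
    - [[-0.1,0,2.5],[0,0,0],1]
    - [[0,0,2.5],[0,0,0],1]
    - [[0,0,2],[0,0,0],1]
    - [[0,0,1.2],[0,0,0],1]
    - [[0,0,0.7],[0,0,0],1]
    - [[0,0,0],[0,0,0],1]
    - [[0,0,0],[0,0,0],1]
    - [[0,0,0],[0,0,0],-1]
    - [[0,0,0],[0,0,0],-1]
    - [[0,0,0],[0,0,0],-1]
    - [[0,0,0],[0,0,0],-1]
  force: 35

```text
time: 34.58
position: [0.4254, -0.186, 0.0911]
tool_rot: [3.136, 0.185, 0.0]
ft_force: [-0.1, 0.4, 0.4]
grip_width: 0.711
grip_force: 35.0
```

```bash
python3 go.py 0.426 -0.186 0.041 6.75
```

```text
t 34.58 grasp [ 0.4254 -0.186   0.0401] yaw 6.76 tilt 0.02 w 61.9 q [ 0.8   0.17 -0.47  2.1   0.1   0.9  -1.18]
turn rv [ 0.02 -0.01  0.01] | shift now-axes cm [ 0.06  0.01 -0.09] | after turn cm [ 0.06  0.01 -0.09]
```

Request:
drive_tool:
  motion:
    - [[0,0,-0.5],[0,0,0],-1]
    - [[0,0,-2],[0,0,0],-1]
    - [[0,0,-3],[0,0,0],-1]
    - [[0,0,-3],[0,0,0],-1]
    - [[0,0,-0.5],[0,0,0],-1]
    - [[3,0,0],[0,0,0],-1]
    - [[4,0,0],[0,0,0],-1]
    - [[4,0,0],[0,0,0],-1]
    - [[4,-1,0],[0,0,0],-1]
    - [[3,-1,0],[0,0,0],-1]
    - [[1,-1,0],[0,0,0],-1]
    - [[0,-0.6,0],[0,0,0],-1]

```text
time: 36.08
position: [0.609, -0.1266, 0.1795]
tool_rot: [-3.135, -0.187, 0.004]
ft_force: [0.2, 0.4, -2.4]
grip_width: 0.707
grip_force: 35.0
```

Request:
drive_tool:
  motion:
    - [[0,0,0],[0,0,0],-1]
    - [[0,0,0],[0,0,0],-1]
    - [[0,0,0],[0,0,0],-1]

```text
time: 36.45
position: [0.6093, -0.1288, 0.1812]
tool_rot: [3.135, 0.183, 0.0]
ft_force: [-0.3, 0.4, -3.2]
grip_width: 0.708
grip_force: 35.0
```

```bash
python3 go.py 0.6231 -0.1223 0.059 6.75
```

```text
t 36.45 grasp [ 0.6093 -0.1288  0.1302] yaw 6.68 tilt 0.05 w 61.6 q [ 0.59  0.39 -0.52  1.64  0.21  1.17 -1.44]
turn rv [ 0.05 -0.   -0.07] | shift now-axes cm [ 1.45 -0.49  7.12] | after turn cm [ 1.45 -0.48  7.12]
```

Request:
drive_tool:
  motion:
    - [[1.4,-0.48,0],[0,0,0],-1]
    - [[0,0,1.5],[0,0,0],-1]
    - [[0,0,1.5],[0,0,0],-1]
    - [[0,0,1.5],[0,0,0],-1]
    - [[0,0,1],[0,0,0],-1]
    - [[0,0,0.5],[0,0,0],-1]
    - [[0,0,0.3],[0,0,0],-1]
    - [[0,0,0],[0,0,0],-1]
    - [[0,0,0],[0,0,0],-1]
    - [[0,0,0],[0,0,0],-1]

```text
time: 37.7
position: [0.6233, -0.1214, 0.1184]
tool_rot: [3.136, 0.185, 0.001]
ft_force: [-0.3, -0.4, -2.1]
grip_width: 0.703
grip_force: 35.0
```

```bash
python3 go.py 0.6231 -0.1223 0.0585 6.75
```

```text
t 37.7 grasp [ 0.6233 -0.1214  0.0674] yaw 6.75 tilt 0.05 w 61.2 q [ 0.55  0.47 -0.51  1.66  0.26  1.07 -1.49]
turn rv [ 0.02 -0.04  0.  ] | shift now-axes cm [-0.03  0.08  0.89] | after turn cm [-0.03  0.08  0.89]
```

Request:
drive_tool:
  motion:
    - [[0,0.08,0.3],[0,0,0],-1]
    - [[0,0,0.3],[0,0,0],-1]
    - [[0,0,0.15],[0,0,0],-1]
    - [[0,0,0],[0,0,0],-1]
    - [[0,0,0],[0,0,0],-1]

```text
time: 38.33
position: [0.6232, -0.1221, 0.1105]
tool_rot: [3.136, 0.185, 0.0]
ft_force: [0.1, 0.4, -3.0]
grip_width: 0.707
grip_force: 35.0
```

```bash
python3 go.py 0.6231 -0.1223 0.0581 6.75
```

```text
t 38.33 grasp [ 0.6232 -0.1221  0.0595] yaw 6.76 tilt 0.0 w 61.5 q [ 0.55  0.48 -0.5   1.67  0.26  1.06 -1.49]
turn rv [ 0.   -0.    0.01] | shift now-axes cm [-0.01  0.02  0.14] | after turn cm [-0.01  0.02  0.14]
```

Nearly home with no lateral contact. Last 1.4 mm, then release.

Request:
drive_tool:
  motion:
    - [[0,0,0.1],[0,0,0],-1]
    - [[0,0,0.08],[0,0,0],-1]
    - [[0,0,0],[0,0,0],-1]
    - [[0,0,0],[0,0,0],-1]

```text
time: 38.83
position: [0.6232, -0.1221, 0.1091]
tool_rot: [3.136, 0.185, 0.0]
ft_force: [-2.0, 0.6, 2.7]
grip_width: 0.707
grip_force: 35.0
```

Request:
drive_tool:
  motion:
    - [[0,0,0],[0,0,0],-1]
    - [[0,0,0],[0,0,0],-1]
    - [[0,0,0],[0,0,0],0.8]
    - [[0,0,0],[0,0,0],0.8]
    - [[0,0,0],[0,0,0],0.8]
    - [[0,0,-2],[0,0,0],0.8]
    - [[0,0,-4],[0,0,0],1]
    - [[0,0,-4],[0,0,0],1]
    - [[0,0,-2],[0,0,0],1]
    - [[-4,-2,0],[0,0,0],1]
    - [[-4,-4,0],[0,0,0],1]
    - [[-2,-5,0],[0,0,0],1]
  force: 5

```text
time: 40.33
position: [0.5089, -0.025, 0.2284]
tool_rot: [3.135, 0.18, -0.002]
ft_force: [0.7, 0.6, 0.1]
grip_width: 0.999
grip_force: 0.0
```

```bash
python3 go.py 0.4595 0.1988 0.13 6.75
```

```text
t 40.33 grasp [ 0.5089 -0.025   0.1774] yaw 6.57 tilt 0.08 w 87.0 q [ 0.58  0.1  -0.62  1.86  0.07  1.2  -1.51]
turn rv [ 0.05  0.06 -0.18] | shift now-axes cm [ -2.34 -22.8    4.72] | after turn cm [ -2.28 -22.8    4.74]
```

Request:
drive_tool:
  motion:
    - [[0,-4,0],[0,0,0],1]
    - [[0,-5,0],[0,0,0],1]
    - [[-1,-5,0],[0,0,0],1]
    - [[-1.3,-5,0],[0,0,0],1]
    - [[0,-3,0],[0,0,0],1]
    - [[0,-0.8,2],[0,0,0],1]
    - [[0,0,2],[0,0,0],1]
    - [[0,0,0],[0,0,0],1]
    - [[0,0,0],[0,0,0],1]
    - [[0,0,0],[0,0,0],1]

```text
time: 41.58
position: [0.4618, 0.1991, 0.1896]
tool_rot: [-3.136, -0.184, -0.002]
ft_force: [-0.0, -0.6, -0.2]
grip_width: 1.004
grip_force: 0.0
```

```bash
python3 go.py 0.4598 0.1988 0.037 6.75
```

```text
t 41.58 grasp [0.4619 0.1991 0.1386] yaw 6.73 tilt 0.09 w 87.3 q [ 0.3   0.15 -0.81  1.92  0.12  1.12 -2.01]
turn rv [ 0.   -0.09 -0.02] | shift now-axes cm [-0.22  0.   10.16] | after turn cm [-0.2   0.   10.16]
```

Request:
drive_tool:
  motion:
    - [[-0.2,0,2.5],[0,0,0],1]
    - [[0,0,2.5],[0,0,0],1]
    - [[0,0,2.5],[0,0,0],1]
    - [[0,0,1.6],[0,0,0],1]
    - [[0,0,1],[0,0,0],1]
    - [[0,0,0],[0,0,0],1]
    - [[0,0,0],[0,0,0],1]
    - [[0,0,0],[0,0,0],-1]
    - [[0,0,0],[0,0,0],-1]
    - [[0,0,0],[0,0,0],-1]
    - [[0,0,0],[0,0,0],-1]
    - [[0,0,0],[0,0,0],-1]
  force: 30

```text
time: 43.08
position: [0.4592, 0.1988, 0.0876]
tool_rot: [3.136, 0.185, -0.0]
ft_force: [-0.1, -0.1, -0.2]
grip_width: 0.513
grip_force: 0.0
```

```bash
python3 go.py 0.4598 0.1988 0.037 6.75
```

```text
t 43.08 grasp [0.4592 0.1988 0.0366] yaw 6.76 tilt 0.01 w 44.6 q [ 0.24  0.3  -0.77  2.01  0.26  0.93 -2.13]
turn rv [0.   0.   0.01] | shift now-axes cm [ 0.05  0.01 -0.04] | after turn cm [ 0.05  0.01 -0.04]
```

Request:
drive_tool:
  motion:
    - [[0,0,0],[0,0,0],-1]
    - [[0,0,-0.5],[0,0,0],-1]
    - [[0,0,-2],[0,0,0],-1]
    - [[0,0,-2],[0,0,0],-1]
    - [[0,0,-2],[0,0,0],-1]
    - [[0,0,-1.5],[0,0,0],-1]
    - [[0,0,0],[0,0,0],-1]

```text
time: 43.95
position: [0.4601, 0.1992, 0.1693]
tool_rot: [-3.136, -0.185, -0.005]
ft_force: [0.1, -0.9, -1.9]
grip_width: 0.408
grip_force: 30.0
```

```bash
python3 go.py 0.643 0.1212 0.044 6.75
```

```text
t 43.95 grasp [0.4603 0.1992 0.1183] yaw 6.75 tilt 0.18 w 35.5 q [ 0.3   0.18 -0.81  1.94  0.15  1.08 -2.03]
turn rv [ 0.   -0.18 -0.  ] | shift now-axes cm [17.22  9.89  7.48] | after turn cm [17.24  9.89  7.43]
```

The fingers had not finished closing before the lift (width 35.5 mm, caught under the cup flare). I'll lower it back down carefully and re-grip properly.

Request:
drive_tool:
  motion:
    - [[0,0,1.5],[0,0,0],-1]
    - [[0,0,2],[0,0,0],-1]
    - [[0,0,2],[0,0,0],-1]
    - [[0,0,1],[0,0,0],-1]
    - [[0,0,0.4],[0,0,0],-1]
    - [[0,0,0],[0,0,0],-1]
    - [[0,0,0],[0,0,0],-1]

```text
time: 44.82
position: [0.4598, 0.199, 0.0992]
tool_rot: [-3.136, -0.185, -0.002]
ft_force: [-0.8, -0.3, -2.1]
grip_width: 0.412
grip_force: 30.0
```

```bash
python3 go.py 0.4592 0.1988 0.037 6.75
```

```text
t 44.83 grasp [0.4598 0.1991 0.0482] yaw 6.76 tilt 0.08 w 35.8 q [ 0.25  0.29 -0.78  2.    0.25  0.95 -2.11]
turn rv [-0.   -0.08  0.01] | shift now-axes cm [-0.06  0.02  1.12] | after turn cm [-0.06  0.02  1.12]
```

Request:
drive_tool:
  motion:
    - [[0,0,0.2],[0,0,0],-1]
    - [[0,0,0.2],[0,0,0],-1]
    - [[0,0,0],[0,0,0],-1]
    - [[0,0,0],[0,0,0],-1]

```text
time: 45.32
position: [0.4593, 0.1988, 0.0946]
tool_rot: [3.136, 0.185, 0.0]
ft_force: [0.5, -0.4, -0.6]
grip_width: 0.413
grip_force: 30.0
```

Request:
drive_tool:
  motion:
    - [[0,0,0.15],[0,0,0],-1]
    - [[0,0,0.15],[0,0,0],-1]
    - [[0,0,0],[0,0,0],-1]
    - [[0,0,0],[0,0,0],-1]

```text
time: 45.82
position: [0.4593, 0.1988, 0.0916]
tool_rot: [3.136, 0.185, -0.0]
ft_force: [0.0, 0.4, -1.5]
grip_width: 0.41
grip_force: 30.0
```

Request:
drive_tool:
  motion:
    - [[0,0,0.15],[0,0,0],-1]
    - [[0,0,0.15],[0,0,0],-1]
    - [[0,0,0],[0,0,0],-1]
    - [[0,0,0],[0,0,0],-1]

```text
time: 46.32
position: [0.4593, 0.1988, 0.0886]
tool_rot: [3.136, 0.185, 0.0]
ft_force: [-0.1, 0.4, -2.1]
grip_width: 0.411
grip_force: 30.0
```

Request:
drive_tool:
  motion:
    - [[0,0,0.1],[0,0,0],-1]
    - [[0,0,0],[0,0,0],-1]
    - [[0,0,0],[0,0,0],-1]

```text
time: 46.7
position: [0.4593, 0.1988, 0.0876]
tool_rot: [3.136, 0.185, 0.0]
ft_force: [0.3, -0.6, -0.5]
grip_width: 0.405
grip_force: 30.0
```

Request:
drive_tool:
  motion:
    - [[0,0,-0.5],[0,0,0],-1]
    - [[0,0,-1.5],[0,0,0],-1]
    - [[0,0,-2],[0,0,0],-1]
    - [[0,0,-2],[0,0,0],-1]
    - [[0,0,-1.2],[0,0,0],-1]
    - [[2,1.2,0],[0,0,0],-1]
    - [[3.5,2,0],[0,0,0],-1]
    - [[4,2.3,0],[0,0,0],-1]
    - [[4,2.3,0],[0,0,0],-1]
    - [[2.5,1.4,0],[0,0,0],-1]
    - [[1.2,0.7,0],[0,0,0],-1]
    - [[0,0,0],[0,0,0],-1]

```text
time: 48.2
position: [0.6418, 0.1205, 0.1596]
tool_rot: [-3.136, -0.184, 0.001]
ft_force: [-0.3, 0.3, -2.0]
grip_width: 0.411
grip_force: 30.0
```

Request:
drive_tool:
  motion:
    - [[0,0,0],[0,0,0],-1]
    - [[0,0,0],[0,0,0],-1]

```text
time: 48.45
position: [0.6408, 0.1217, 0.16]
tool_rot: [3.136, 0.188, -0.0]
ft_force: [-0.1, -0.5, -1.5]
grip_width: 0.408
grip_force: 30.0
```

```bash
python3 go.py 0.643 0.1212 0.0426 6.75
```

```text
t 48.45 grasp [0.6408 0.1217 0.109 ] yaw 6.86 tilt 0.01 w 35.5 q [ 0.29  0.51 -0.68  1.58  0.34  1.18 -1.91]
turn rv [0.01 0.01 0.11] | shift now-axes cm [0.22 0.08 6.64] | after turn cm [0.22 0.08 6.64]
```

Request:
drive_tool:
  motion:
    - [[0.2,0.1,1.5],[0,0,0],-1]
    - [[0,0,2],[0,0,0],-1]
    - [[0,0,1.2],[0,0,0],-1]
    - [[0,0,0.8],[0,0,0],-1]
    - [[0,0,0.5],[0,0,0],-1]
    - [[0,0,0],[0,0,0],-1]
    - [[0,0,0],[0,0,0],-1]
    - [[0,0,0],[0,0,0],-1]

```text
time: 49.45
position: [0.6441, 0.12, 0.1002]
tool_rot: [3.136, 0.185, 0.002]
ft_force: [0.6, -0.1, -2.3]
grip_width: 0.409
grip_force: 30.0
```

Request:
drive_tool:
  motion:
    - [[0,0,0.2],[0,0,0],-1]
    - [[0,0,0.15],[0,0,0],-1]
    - [[0,0,0.1],[0,0,0],-1]
    - [[0,0,0],[0,0,0],-1]
    - [[0,0,0],[0,0,0],-1]

```text
time: 50.08
position: [0.6438, 0.12, 0.0951]
tool_rot: [3.136, 0.185, -0.0]
ft_force: [0.2, -0.0, -2.5]
grip_width: 0.407
grip_force: 30.0
```

```bash
python3 go.py 0.643 0.1212 0.0426 6.75
```

```text
t 50.08 grasp [0.6438 0.12   0.0441] yaw 6.76 tilt 0.0 w 35.4 q [ 0.27  0.58 -0.65  1.62  0.39  1.08 -1.94]
turn rv [0.   0.   0.01] | shift now-axes cm [-0.07 -0.13  0.15] | after turn cm [-0.07 -0.13  0.15]
```

Request:
drive_tool:
  motion:
    - [[0,0,0.1],[0,0,0],-1]
    - [[0,0,0.1],[0,0,0],-1]
    - [[0,0,0],[0,0,0],-1]
    - [[0,0,0],[0,0,0],-1]

```text
time: 50.58
position: [0.6441, 0.1199, 0.0936]
tool_rot: [3.136, 0.185, 0.001]
ft_force: [-1.2, -1.2, 2.6]
grip_width: 0.409
grip_force: 30.0
```

Request:
drive_tool:
  motion:
    - [[0,0,0.1],[0,0,0],-1]
    - [[0,0,0.1],[0,0,0],-1]
    - [[0,0,0],[0,0,0],-1]
    - [[0,0,0],[0,0,0],-1]

```text
time: 51.08
position: [0.6446, 0.12, 0.0936]
tool_rot: [3.135, 0.185, 0.003]
ft_force: [-4.2, -1.5, 13.5]
grip_width: 0.409
grip_force: 29.9
```

Request:
drive_tool:
  motion:
    - [[0,0,-0.15],[0,0,0],-1]
    - [[0,0,0],[0,0,0],-1]
    - [[0,0,0],[0,0,0],-0.02]
    - [[0,0,0],[0,0,0],-0.02]
    - [[0,0,0],[0,0,0],-0.02]
    - [[0,0,-0.4],[0,0,0],0.4]
    - [[0,0,0],[0,0,0],0.5]
    - [[0,0,0],[0,0,0],0.5]
    - [[0,0,-2],[0,0,0],0.5]
    - [[0,0,-4],[0,0,0],0.5]
    - [[0,0,-4],[0,0,0],1]
    - [[0,0,0],[0,0,0],1]
  force: 5

```text
time: 52.58
position: [0.6461, 0.1211, 0.2024]
tool_rot: [-3.135, -0.185, -0.014]
ft_force: [-0.2, 0.0, -0.4]
grip_width: 0.901
grip_force: 0.0
```

```bash
python3 go.py 0.44 -0.058 0.13 6.75
```

```text
t 52.58 grasp [0.6465 0.1212 0.1514] yaw 6.76 tilt 0.5 w 78.4 q [ 0.3   0.48 -0.7   1.53  0.32  1.24 -1.9 ]
turn rv [-0.02 -0.5   0.01] | shift now-axes cm [-22.59  15.36   1.93] | after turn cm [-22.57  15.37   2.14]
```

Request:
drive_tool:
  motion:
    - [[0,0,0],[0,0,-10],1]
    - [[0,0,0],[0,0,-10],1]
    - [[0,0,0],[0,0,-10],1]
    - [[0,0,0],[0,0,-10],1]
    - [[0,0,0],[0,0,-10],1]
    - [[0,0,0],[0,0,-10],1]
    - [[0,0,0],[0,0,-10],1]
    - [[0,0,0],[0,0,-3.2],1]
    - [[0,0,0],[0,0,0],1]
    - [[0,0,0],[0,0,0],1]

```text
time: 53.82
position: [0.6438, 0.1199, 0.1966]
tool_rot: [2.408, 2.017, -0.0]
ft_force: [0.4, -0.5, -0.3]
grip_width: 1.002
grip_force: 0.0
```

```bash
python3 go.py 0.4398 -0.058 0.13 80
```

```text
t 53.83 grasp [0.6438 0.1198 0.1456] yaw 79.89 tilt 0.02 w 87.2 q [ 0.45  0.56 -0.94  1.53  0.46  1.28 -0.72]
turn rv [-0.01  0.02 -0.11] | shift now-axes cm [-21.09 -16.96   1.57] | after turn cm [-21.06 -17.     1.56]
```

Request:
drive_tool:
  motion:
    - [[-2.5,-2,0],[0,0,0],1]
    - [[-3.5,-3,0],[0,0,0],1]
    - [[-4,-3.5,0],[0,0,0],1]
    - [[-4,-3.5,0],[0,0,0],1]
    - [[-4,-3,0],[0,0,0],1]
    - [[-2.5,-1.5,0],[0,0,0],1]
    - [[-0.6,-0.5,1.5],[0,0,0],1]
    - [[0,0,0],[0,0,0],1]
    - [[0,0,0],[0,0,0],1]
    - [[0,0,0],[0,0,0],1]

```text
time: 55.08
position: [0.4404, -0.0569, 0.1818]
tool_rot: [-2.404, -2.021, -0.002]
ft_force: [0.3, 1.2, 0.1]
grip_width: 1.0
grip_force: 0.0
```

```bash
python3 go.py 0.4398 -0.058 0.036 80
```

```text
t 55.08 grasp [ 0.4405 -0.0568  0.1308] yaw 80.09 tilt 0.09 w 87.0 q [ 1.17  0.01 -1.08  2.05  0.01  1.09 -0.09]
turn rv [ 0.02 -0.09  0.09] | shift now-axes cm [-0.14 -0.05  9.48] | after turn cm [-0.12 -0.04  9.48]
```

Request:
drive_tool:
  motion:
    - [[-0.12,0,2.5],[0,0,0],1]
    - [[0,0,2.5],[0,0,0],1]
    - [[0,0,2],[0,0,0],1]
    - [[0,0,1.5],[0,0,0],1]
    - [[0,0,1.05],[0,0,0],1]
    - [[0,0,0],[0,0,0],1]
    - [[0,0,0],[0,0,0],1]
    - [[0,0,0],[0,0,0],-1]
    - [[0,0,0],[0,0,0],-1]
    - [[0,0,0],[0,0,0],-1]
    - [[0,0,0],[0,0,0],-1]
    - [[0,0,0],[0,0,0],-1]
  force: 35

```text
time: 56.58
position: [0.4394, -0.0594, 0.0862]
tool_rot: [2.407, 2.018, -0.0]
ft_force: [-0.3, 0.1, 1.7]
grip_width: 0.605
grip_force: 35.0
```

Request:
drive_tool:
  motion:
    - [[0,0,0],[0,0,0],-1]
    - [[0,0,0],[0,0,0],-1]

```text
time: 56.82
position: [0.4394, -0.0594, 0.0862]
tool_rot: [2.407, 2.018, -0.0]
ft_force: [-0.7, -0.5, 2.3]
grip_width: 0.608
grip_force: 35.0
```

```bash
python3 go.py 0.6458 0.2237 0.041 80
```

```text
t 56.83 grasp [ 0.4394 -0.0594  0.0352] yaw 79.96 tilt 0.02 w 52.9 q [ 1.06  0.24 -1.04  2.13  0.26  0.9  -0.31]
turn rv [-0.01  0.02 -0.04] | shift now-axes cm [31.47 15.39 -0.59] | after turn cm [31.46 15.41 -0.58]
```

Request:
drive_tool:
  motion:
    - [[0,0,-0.5],[0,0,0],-1]
    - [[0,0,-2],[0,0,0],-1]
    - [[0,0,-3],[0,0,0],-1]
    - [[0,0,-3],[0,0,0],-1]
    - [[0,0,-1.5],[0,0,0],-1]
    - [[2.5,0,0],[0,0,0],-1]
    - [[3.5,0,0],[0,0,0],-1]
    - [[4,0,0],[0,0,0],-1]
    - [[4,0,0],[0,0,0],-1]
    - [[4,0,0],[0,0,0],-1]
    - [[4,1,0],[0,0,0],-1]
    - [[4,2,0],[0,0,0],-1]

```text
time: 58.32
position: [0.5141, 0.1922, 0.185]
tool_rot: [-2.407, -2.018, 0.004]
ft_force: [0.4, 0.0, -1.7]
grip_width: 0.608
grip_force: 35.0
```

Request:
drive_tool:
  motion:
    - [[3.5,2.5,0],[0,0,0],-1]
    - [[2,3,0],[0,0,0],-1]
    - [[0,3,0],[0,0,0],-1]
    - [[0,2.5,0],[0,0,0],-1]
    - [[0,1.4,0],[0,0,0],-1]
    - [[0,0,0],[0,0,0],-1]
    - [[0,0,0],[0,0,0],-1]
    - [[0,0,0],[0,0,0],-1]

```text
time: 59.32
position: [0.6451, 0.2245, 0.1864]
tool_rot: [2.406, 2.02, -0.0]
ft_force: [0.0, -0.6, -2.8]
grip_width: 0.603
grip_force: 35.0
```

```bash
python3 go.py 0.6458 0.2237 0.0412 80
```

```text
t 59.33 grasp [0.6451 0.2245 0.1354] yaw 80.03 tilt 0.02 w 52.5 q [ 0.3   0.66 -0.99  1.46  0.56  1.32 -0.91]
turn rv [-0.    0.02  0.03] | shift now-axes cm [-0.06  0.09  9.42] | after turn cm [-0.06  0.08  9.42]
```

Request:
drive_tool:
  motion:
    - [[0,0,2],[0,0,0],-1]
    - [[0,0,2],[0,0,0],-1]
    - [[0,0,2],[0,0,0],-1]
    - [[0,0,1.5],[0,0,0],-1]
    - [[0,0,1],[0,0,0],-1]
    - [[0,0,0.5],[0,0,0],-1]
    - [[0,0,0.2],[0,0,0],-1]
    - [[0,0,0],[0,0,0],-1]
    - [[0,0,0],[0,0,0],-1]
    - [[0,0,0],[0,0,0],-1]

```text
time: 60.58
position: [0.6462, 0.224, 0.0945]
tool_rot: [2.407, 2.018, 0.001]
ft_force: [-0.2, 0.6, -3.1]
grip_width: 0.603
grip_force: 35.0
```

```bash
python3 go.py 0.6458 0.2237 0.0412 80
```

```text
t 60.58 grasp [0.6462 0.224  0.0435] yaw 79.95 tilt 0.04 w 52.5 q [ 0.27  0.75 -0.93  1.53  0.63  1.18 -0.95]
turn rv [ 0.03 -0.01 -0.05] | shift now-axes cm [-0.04 -0.03  0.23] | after turn cm [-0.04 -0.03  0.23]
```

Request:
drive_tool:
  motion:
    - [[0,0,0.15],[0,0,0],-1]
    - [[0,0,0.1],[0,0,0],-1]
    - [[0,0,0],[0,0,0],-1]
    - [[0,0,0],[0,0,0],-1]

```text
time: 61.08
position: [0.6461, 0.224, 0.0923]
tool_rot: [2.407, 2.018, 0.0]
ft_force: [-1.6, -2.0, 4.8]
grip_width: 0.604
grip_force: 35.0
```

Request:
drive_tool:
  motion:
    - [[0,0,-0.05],[0,0,0],-1]
    - [[0,0,0],[0,0,0],-1]
    - [[0,0,0],[0,0,0],0.45]
    - [[0,0,0],[0,0,0],0.45]
    - [[0,0,0],[0,0,0],0.45]
    - [[0,0,-1],[0,0,0],0.45]
    - [[0,0,-3],[0,0,0],0.7]
    - [[0,0,-4],[0,0,0],0.7]
    - [[0,0,-4],[0,0,0],0.7]
    - [[0,-3,0],[0,0,0],0.7]
    - [[0,-4,0],[0,0,0],0.7]
    - [[0,-4,0],[0,0,0],0.7]
  force: 5

```text
time: 62.58
position: [0.5366, 0.2438, 0.2129]
tool_rot: [2.407, 2.018, 0.002]
ft_force: [-0.2, 1.0, 0.2]
grip_width: 0.847
grip_force: 0.0
```

Request:
drive_tool:
  motion:
    - [[2,-3,0],[0,0,0],0.7]
    - [[4,-1,0],[0,0,0],0.7]
    - [[4,0,0],[0,0,0],0.7]
    - [[4,0,0],[0,0,0],0.7]
    - [[0,0,0],[0,0,0],0.7]
    - [[0,0,0],[0,0,0],0.7]

```text
time: 63.32
position: [0.5227, 0.3877, 0.2123]
tool_rot: [2.407, 2.018, -0.001]
ft_force: [0.9, -0.7, 0.3]
grip_width: 0.85
grip_force: 0.0
```

```bash
python3 - <<'E'
from h import *; from bench import ctrl
imgs={n:ctrl.get_image(n)[:,:,::-1].copy() for n in CAL}
for n in imgs: cv2.imwrite(f'pics/{n}_Z.png',imgs[n])
f=lambda i,v,u:cv2.resize(i[v:v+75,u:u+100],None,fx=4,fy=4,interpolation=cv2.INTER_CUBIC)
cv2.imwrite('pics/Z.png',np.vstack([np.hstack([f(imgs['top'],110,300),f(imgs['scene'],230,185)]),np.hstack([f(imgs['top'],105,165),f(imgs['scene'],165,280)])]))
for k,x,y in(('short',.426,-.313),('smallm',.441,.3175)): print(k,fit(imgs,k,[x,y,0],white,False,names=('top',)))
E
```

```text
short {('top',): (np.float64(0.4267), np.float64(-0.3139), np.float64(0.0), np.float64(0.036))}
smallm {('top',): (np.float64(0.41), np.float64(0.3452), np.float64(0.0), np.float64(0.665))}
```

View pics/Z.png

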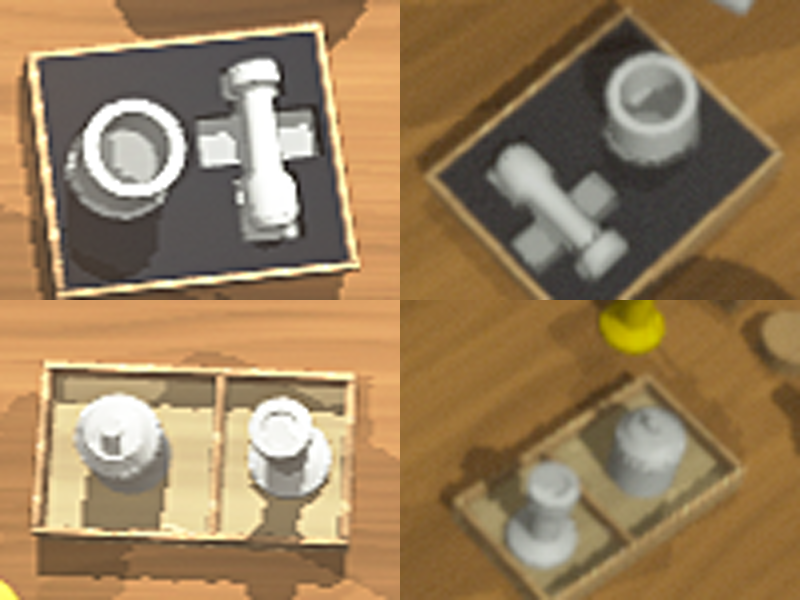

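The mortar is in its pocket, and the candlestick and jar are upright in their proper cells. I'll check numerically that the pestle is fully home, since its knob (top panel (250,75)) needs a closer test.

```bash
cat > chk.py <<'E'
from h import *
segs=[((-65,8),(-62,13)),((-62,13),(-57,16)),((-57,16),(-34,16)),((-34,16),(-29,11)),((-29,10),(29,10)),((29,16),(43,16))]
PTS=[np.vstack([np.c_[0*T+x,r*np.cos(T),r*np.sin(T)] for x,r in q])/1e3 for q in segs]
cs={'top':[.6294,-.1679,np.radians(6.74)],'scene':[.6278,-.1679,np.radians(6.74)]}
def rend(n,p): # p: dx,dy in case frame (m), yaw*.1, pitch*.1, dz   relative to home
    Rc=R.from_euler('z',cs[n][2]); Rp=Rc*R.from_euler('zy',[p[2]*10,p[3]*10])
    c=Rc.apply([.011+p[0],-.046+p[1],.034+p[4]])+[cs[n][0],cs[n][1],0]
    m=np.zeros((384*S,512*S),np.uint8)
    for q in PTS: fill(m,cv2.convexHull(proj(n,Rp.apply(q)+c).astype(np.float32))[:,0])
    return m.astype(bool)
D={}
for n in CAL:
    im=cv2.resize(cv2.imread(f'pics/{n}_Z.png'),None,fx=S,fy=S,interpolation=cv2.INTER_LINEAR)
    L=cv2.cvtColor(im,cv2.COLOR_BGR2LAB)[...,0].astype(int)
    near=cv2.dilate(rend(n,[0]*5).astype(np.uint8),np.ones((25,25)))>0
    fl=cv2.dilate(render(n,'case',cs[n],(384,512)),np.ones((5,5)))>0
    lo,hi=np.percentile(L[near],[5,95]); t=(lo+hi)/2; D[n]=(near&~fl&(L>t),near&(L<(lo+t)/2+5),near); print(n,lo,hi)
def cost(p,ns=('top','scene')):
    c=0
    for n in ns:
        w,d,_=D[n]; r=rend(n,p); c+=((r&d).sum()+(~r&w).sum())/r.sum()
    return c
z=np.zeros(5); print('home',cost(z),cost(z,('top',)),cost(z,('scene',)))
def run(free,ns=('top','scene')):
    fr=np.array(free); x=np.zeros(5)
    f=lambda v:cost(np.bincount(fr,v,5),ns)
    v=np.zeros(len(fr))
    for st in(.005,.002):
        o=minimize(f,v,method='Nelder-Mead',options=dict(initial_simplex=np.vstack([v]+[v+st*e for e in np.eye(len(fr))]),xatol=1e-5)); v=o.x
    x[fr]=v; print(ns,free,'cost',round(o.fun,3),'dx dy dz mm',(x[[0,1,4]]*1e3).round(1),'yaw pitch',np.degrees(x[2:4]*10).round(1))
run([0,1,2]); run([0,1,2],('top',)); run([0,1,2],('scene',)); run([0,1,2,3,4])
E
python3 chk.py
```

```text
scene 59.0 207.0
top 71.0 255.0
home 0.06759225195612603 0.03434122314954166 0.033251028806584364
('top', 'scene') [0, 1, 2] cost 0.024 dx dy dz mm [ 2.3 -0.1  0. ] yaw pitch [0.2 0. ]
('top',) [0, 1, 2] cost 0.012 dx dy dz mm [2.9 0.2 0. ] yaw pitch [-0.1  0. ]
('scene',) [0, 1, 2] cost 0.01 dx dy dz mm [ 1.9 -0.6  0. ] yaw pitch [0.4 0. ]
('top', 'scene') [0, 1, 2, 3, 4] cost 0.023 dx dy dz mm [ 2.3 -0.1 -0.1] yaw pitch [ 0.3 -0.6]
```

```bash
python3 - <<'E'
import cv2,numpy as np
from bench import ctrl
a=cv2.imread('pics/scene0.png').astype(int);b=cv2.imread('pics/scene_Z.png').astype(int)
print('diff small mortar',np.abs(a-b)[140:162,308:330].mean(), np.abs(a-b)[240:260,146:168].mean())
E
```

```text
diff small mortar 5.398760330578512 9.800757575757576
```

Request:
drive_tool:
  motion:
    - [[0,0,0],[0,0,0],0.7]
    - [[-4,-1,-3],[0,0,0],0.7]
    - [[-4,-1,-3],[0,0,0],0.7]
    - [[-4,0,0],[0,0,0],0.7]
    - [[-4,0,0],[0,0,0],0.7]
    - [[-4,0,0],[0,0,0],0.7]
    - [[-4,0,0],[0,0,0],0.7]
    - [[0,0,0],[0,0,0],0.7]
    - [[0,0,0],[0,0,0],0.7]
    - [[0,0,0],[0,0,0],0.7]

```text
time: 64.68
position: [0.4609, 0.1567, 0.2723]
tool_rot: [-2.404, -2.021, -0.001]
ft_force: [-0.1, 0.2, 0.0]
grip_width: 0.852
grip_force: 0.0
```

```bash
python3 - <<'E'
from h import *; from bench import ctrl
imgs={n:ctrl.get_image(n)[:,:,::-1].copy() for n in CAL}
print(fit(imgs,'smallm',[.441,.3175,0],white,False,names=('top',)))
s=ctrl.get_state(); print(s['time'],s['position'],abs(s['qd']).max())
print(ctrl.close_job())
E
```

```text
{('top',): (np.float64(0.4501), np.float64(0.3085), np.float64(0.0), np.float64(0.824))}
64.775 [0.46090745 0.15678296 0.2721794 ] 0.0042981035657571175
the job is handed in; nothing more can be done
None
```

The job is handed in at 64.8 s with all four pieces in their places, set down in the order asked. The pestle measures home in its cut-out, 2.3 mm along within the 4 mm spare. It was set down on the bench and re-gripped once because it drooped in the grip, and the candlestick was re-seated once. The short candlestick is unmoved, and the small mortar looked the same in the scene picture, though the arm blocked a clean measurement of it.

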